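# Lock the pattern stand and hang the sole patterns on its drop-latch pegs

### The arm

A 6-joint arm with a two-finger parallel gripper is mounted at the origin on the work surface. World frame = base frame: x ahead of the robot, y to its left, z up, the work surface at z = 0. Lengths are in m, angles in rad, forces in N, time in s.
With the tool pointing down it reaches from about 0.375 to 0.75 m from the base axis. Payload 9 kg.
Tool frame: the origin (TCP) lies on the centre line of the jaws, within the pads' length; the fingertips stand 25 mm ahead of it and the grasp point (between the pads) lies 6 mm ahead of it; z points along the fingers, y is the line along which they close (so a half turn about z gives the same grasp; the last joint's range is limited). The gripper opens to 85 mm and grips with 20 to 120 N. Pads are 22 mm wide; open, the fingers measure 114 mm over their backs; the gripper's body (76 mm by 85 mm) begins 54 mm behind the grasp point. The pads swing forward as they close: fully open they stand 13 mm farther back than shut.
Start: joints at [1, 0.104, 0.097, 1.564, 0, 1.353], TCP at [0.207, 0.563, 0.256] pointing down, gripper open.
Joint ranges: [-2.99, 2.99], [-0.84, 1.86], [-1.1, 1.16], [-1.84, 2.11], [-1.51, 1.56], [-3.14, 3.14]. Speed limits (rad/s): [2.22, 2.22, 2.57, 3.14, 3.14, 3.14].

### API

Orientations are given as [roll, pitch, yaw] about the fixed x, y, z axes, in that order (R = Rz(yaw) Ry(pitch) Rx(roll)).
In Python, from cell import bot, viewer gives the robot as it stands.
- The arm moves only by the tool arm_command, never from a script. Its argument "targets" is a list of rows, each an object of numbers: "tx", "ty", "tz": the shift along the world's x, y, z in m; "wx", "wy", "wz": the turn, a rotation vector about the world's x, y, z in degrees; "hand": the opening, from -1 (shut) to 1 (fully open). A call has 1 to 20 rows; each row is the pose to reach, as a shift and turn from the pose commanded when the call began; what a row does not reach only later rows make up. A row lasts 1/12 s, in which the tool goes at most 41.7 mm and 7.16 degrees, less where a joint would pass 70% of its speed; a pose out of reach is approached as far as the arm can. A call with a gripper value outside its range is refused whole. The fingers move at their own pace and stop on an object; "grip_force" is the grip in N (left out, the last holds). Time passes only in rows, so rows that repeat a pose let the fingers close. It gives the time, the measured TCP pose, the force, the opening and the grip force at its end, in the units of the state.
- bot.get_obs(): the state, without advancing time (a new reading comes with each control period).
- viewer.grab_frame(name): name is "scene" or "side" or "wrist"; returns a dict with "color" (384x512x3 uint8, red, green, blue), "range_z" (384x512 float32, m along the optical axis (not along the pixel's ray), 0 where there is no reading), "fx", "fy", "cx", "cy" (pixels), "world_from_camera" (4x4, takes a point from camera to world coordinates); the wrist camera has in their place "mount" (4x4, takes a point from camera to tool coordinates, whose origin is the TCP and whose axes are the flange's). Camera axes: x right, y down, z forward; pixel columns grow to the right and rows downward; lengths in m; the calibration is good to about 2 mm. A picture is of the moment at which its call begins: read the wrist's pose just before it.
- bot.sign_off(): hands the job in; it is judged then, once.
The state is a dict: "time_s": time; "joints": joint angles; "dq": joint speeds; "joint_efforts": joint torques, N m; "ee_pos": TCP position; "tcp_rot": TCP orientation; "wrist_force": force on the tool from outside, world axes, zero at the start; "torque": the same for the moment, N m; "width": opening from 0.0 (shut) to 1.0 (fully open); "grip_force": force on a finger pad.
Only numpy, scipy, OpenCV 4.12 (cv2) and the standard library are available. Lean on these libraries where they do the work, as an engineer would, in place of code of your own. Each camera call takes 0.05 s, during which the arm holds its last target. There are 200 camera calls.

### The job

First lock the pattern stand with its T-head stud: drop the head into the keyway's wide mouth, slide it along to the far end of the slot, give it a quarter turn so that the bar handle lies across the slot, and let go. Only then take every sole pattern out of the slotted block and hang it by its eye on a peg of the stand, one on each peg, pushed in past the gravity flap so that the flap drops shut behind it. Leave the other things on the bench where they are.

Things in the scene. Friction and masses are not known exactly. Their poses are not given: they have to be found in the camera images.
- stand: Fixed wooden stand; origin on the bench under the middle peg's flap pivot, z up. Three level steel pegs (12 x 12 mm, 100 mm apart, tops 190 mm up) point along its -x, towards the robot, from x = -35 mm (tips) to a back rail (face at x = +95 mm, top 192 mm up). Its foot carries on the +y side an aluminium keyway block, 153 x 70 mm, 28 mm high, slot along x.
- key_mouth (a point): Centre of the keyway's wide mouth, on the block's top face, 28 mm up; axes as the stand's. Mouth 50 mm long (x), 23 mm wide; the channel below is as wide, its floor 24 mm below the top face. Beyond, along +x, the top slot is 13 mm wide between lips 8 mm thick: the stud's shank passes, its head only below them.
- key_end (a point): Where the stud belongs: 85 mm along stand +x from key_mouth, on the block's top face; axes as the stand's. Under the lips the channel widens here to a hidden pocket, 54 x 54 mm, centred on this point, where the head can turn a quarter turn; turned crosswise it cannot slide back or lift out. The slot stops the shank 3 mm beyond this point.
- stud: Loose T-head stud, 66 mm tall, 0.16 kg, standing on its head. Origin: centre of the head's underside, z up. Steel head 44 (x) x 18 x 12 mm; shank 9 mm thick; collar 34 mm across, its underside 22 mm above the origin, which rests on the keyway's top face (head then clear of floor and lips). Black bar handle 56 (x) x 12 mm, 40 to 66 mm above the origin.
- block: Fixed dark wooden block, 205 x 90 x 46 mm, with three open slots 10 mm wide and 36 mm deep (floor 10 mm above the bench) along its y, at x = -65, 0 and +65 mm. Origin: centre of its underside. The patterns stand in the slots.
- pattern1: Flat pale wooden sole pattern, about 0.11 kg, 170 mm tall, 8 mm thick (x), 66 mm wide (y), standing toe down in a slot (two or three patterns are present). Origin: centre of the lower (toe) edge; z up to the round heel end. Right through it is a rectangular eye, 34 mm wide, 44 mm high; the heel part above the eye is 62 mm wide and 50 mm high. Both faces alike.
- eye1 (a point): Middle of the upper edge of pattern1's eye, 120 mm above its origin; this edge rests on the peg when it hangs. Axes as the pattern's.
- pattern2: Flat pale wooden sole pattern, about 0.11 kg, 180 mm tall, 8 mm thick (x), 66 mm wide (y), standing toe down in a slot (two or three patterns are present). Origin: centre of the lower (toe) edge; z up to the round heel end. Right through it is a rectangular eye, 34 mm wide, 44 mm high; the heel part above the eye is 62 mm wide and 50 mm high. Both faces alike.
- eye2 (a point): Middle of the upper edge of pattern2's eye, 130 mm above its origin; this edge rests on the peg when it hangs. Axes as the pattern's.
- pattern3: Flat pale wooden sole pattern, about 0.11 kg, 190 mm tall, 8 mm thick (x), 66 mm wide (y), standing toe down in a slot (two or three patterns are present). Origin: centre of the lower (toe) edge; z up to the round heel end. Right through it is a rectangular eye, 34 mm wide, 44 mm high; the heel part above the eye is 62 mm wide and 50 mm high. Both faces alike.
- eye3 (a point): Middle of the upper edge of pattern3's eye, 140 mm above its origin; this edge rests on the peg when it hangs. Axes as the pattern's.
- peg1 (a point): Point on the top of the left (stand +y) peg, on its centre line, above its flap's pivot; the tip is 35 mm from it along stand -x, the back rail 95 mm along stand +x. Axes as the stand's.
- flap1 (a joint): Gravity flap of peg1: steel plate 24 mm wide, 50 mm long, 30 g, hinged 6 mm below point peg1. 0: hangs straight down, cannot swing towards the tip; grows (rad, to 1.3) as it is pushed towards the back rail. A pattern's eye moved along the peg lifts it; when the pattern's middle is 45 mm or more past peg1, the flap falls back behind it.
- peg2 (a point): Point on the top of the middle peg, on its centre line, above its flap's pivot; the tip is 35 mm from it along stand -x, the back rail 95 mm along stand +x. Axes as the stand's.
- flap2 (a joint): Gravity flap of peg2: steel plate 24 mm wide, 50 mm long, 30 g, hinged 6 mm below point peg2. 0: hangs straight down, cannot swing towards the tip; grows (rad, to 1.3) as it is pushed towards the back rail. A pattern's eye moved along the peg lifts it; when the pattern's middle is 45 mm or more past peg2, the flap falls back behind it.
- peg3 (a point): Point on the top of the right (stand -y) peg, on its centre line, above its flap's pivot; the tip is 35 mm from it along stand -x, the back rail 95 mm along stand +x. Axes as the stand's.
- flap3 (a joint): Gravity flap of peg3: steel plate 24 mm wide, 50 mm long, 30 g, hinged 6 mm below point peg3. 0: hangs straight down, cannot swing towards the tip; grows (rad, to 1.3) as it is pushed towards the back rail. A pattern's eye moved along the peg lifts it; when the pattern's middle is 45 mm or more past peg3, the flap falls back behind it.
Things that resemble listed ones, but are neither listed nor needed, are in the scene too. What is shaped like the pattern2 but turquoise is not meant.

How it is judged:
On the way:
1. the stud is locked at the far end of the keyway (quarter turn made) and released, while all patterns still stand in the block (x of stud in the frame of key_end between -0.012 and 0.007 m and y of stud in the frame of key_end between -0.005 and 0.005 m and z of stud in the frame of key_end between -0.026 and -0.018 m and angle between stud's own z axis and vertical below 0.12 rad and angle between the x axis of stud and the y axis of stand, either way round below 0.3 rad and contact force between the fingers and stud below 0.2 N and distance of each of pattern1, pattern2, pattern3 from where it was at the start of the episode below 0.03 m), for 0.2 s.
At the end, for the whole second after the job is handed in: Stud: head in the keyway, -12 to +7 mm along the slot from key_end, collar down within 4 mm, bar within 0.3 rad of square. Each pattern hangs still on its own peg between flap and rail: eye edge within 6 mm of the peg top, 13 mm sideways, tilt under 0.25 rad. Flaps under 0.15 rad (x of stud in the frame of key_end between -0.012 and 0.007 m and y of stud in the frame of key_end between -0.005 and 0.005 m and z of stud in the frame of key_end between -0.026 and -0.018 m and angle between stud's own z axis and vertical below 0.12 rad and angle between the x axis of stud and the y axis of stand, either way round below 0.3 rad and ((x of eye1 in the frame of peg1 between 0.006 and 0.097 m and y of eye1 in the frame of peg1 between -0.013 and 0.013 m and z of eye1 in the frame of peg1 between -0.006 and 0.006 m) or (x of eye1 in the frame of peg2 between 0.006 and 0.097 m and y of eye1 in the frame of peg2 between -0.013 and 0.013 m and z of eye1 in the frame of peg2 between -0.006 and 0.006 m) or (x of eye1 in the frame of peg3 between 0.006 and 0.097 m and y of eye1 in the frame of peg3 between -0.013 and 0.013 m and z of eye1 in the frame of peg3 between -0.006 and 0.006 m)) and ((x of eye2 in the frame of peg1 between 0.006 and 0.097 m and y of eye2 in the frame of peg1 between -0.013 and 0.013 m and z of eye2 in the frame of peg1 between -0.006 and 0.006 m) or (x of eye2 in the frame of peg2 between 0.006 and 0.097 m and y of eye2 in the frame of peg2 between -0.013 and 0.013 m and z of eye2 in the frame of peg2 between -0.006 and 0.006 m) or (x of eye2 in the frame of peg3 between 0.006 and 0.097 m and y of eye2 in the frame of peg3 between -0.013 and 0.013 m and z of eye2 in the frame of peg3 between -0.006 and 0.006 m)) and ((x of eye3 in the frame of peg1 between 0.006 and 0.097 m and y of eye3 in the frame of peg1 between -0.013 and 0.013 m and z of eye3 in the frame of peg1 between -0.006 and 0.006 m) or (x of eye3 in the frame of peg2 between 0.006 and 0.097 m and y of eye3 in the frame of peg2 between -0.013 and 0.013 m and z of eye3 in the frame of peg2 between -0.006 and 0.006 m) or (x of eye3 in the frame of peg3 between 0.006 and 0.097 m and y of eye3 in the frame of peg3 between -0.013 and 0.013 m and z of eye3 in the frame of peg3 between -0.006 and 0.006 m)) and angle between each of pattern1, pattern2, pattern3's own z axis and vertical below 0.25 rad and linear speed of each of pattern1, pattern2, pattern3, stud below 0.03 m/s and value of joint each of flap1, flap2, flap3 below 0.15 rad and horizontal distance between eye1 and eye2 above 0.07 m and horizontal distance between each of eye1, eye2 and eye3 above 0.07 m); the robot touches nothing.
It fails at once if another thing on the bench (tool, jar, bottle, tin, shoe last) is moved more than 4 cm (distance of any of hammer, brush, awl, tin, gluejar, dye, shoelast from where it was at the start of the episode above 0.04 m).
Of pattern1, pattern2, pattern3 only 2 to 3 are there at a start; the rules pass over those that are not, and their reading is None.
At some moment in a run one of stud may be knocked a few centimetres aside while the robot is not near it.
It also fails if it takes over 210 s, if anything falls off the work surface, if the arm or the gripper's body presses on something with over 40 N, if the wrist force passes 120 N, or if a joint passes its speed limit or range.

## Working session

There is one attempt and no reset: what is moved stays moved. The work goes in short steps, Python scripts to look and compute and a tool call to move; the robot and the scene stay as the last step left them, time stands still between calls to the robot, and variables do not carry over. Pictures are saved under pics/ and viewed, at most 14 in all, crops included, and the job is handed in when it is done.

Besides the shell and the picture viewer there is one more tool, called after "Emit:" as name(argument=value, ...) on one line, values as JSON. arm_command: Moves the arm, as the interface text tells. Its arguments: {"type":"object","properties":{"targets":{"type":"array","items":{"type":"object","properties":{"tx":{"type":"number"},"ty":{"type":"number"},"tz":{"type":"number"},"wx":{"type":"number"},"wy":{"type":"number"},"wz":{"type":"number"},"hand":{"type":"number"}}}},"grip_force":{"type":"number"}},"required":["targets"]}

```bash
ls; mkdir -p pics
cat > h.py <<'E'
import numpy as np, cv2
from cell import bot, viewer
from scipy.spatial.transform import Rotation as R
def grab(n):
    o=bot.get_obs(); f=viewer.grab_frame(n)
    if n=="wrist":
        T=np.eye(4);T[:3,:3]=R.from_euler('xyz',o['tcp_rot']).as_matrix();T[:3,3]=o['ee_pos']
        f['T']=T@np.array(f['mount'])
    else: f['T']=np.array(f['world_from_camera'])
    return f
def cloud(f):
    z=f['range_z'];v,u=np.mgrid[:z.shape[0],:z.shape[1]]
    p=np.stack([(u-f['cx'])/f['fx']*z,(v-f['cy'])/f['fy']*z,z],-1)
    P=p@f['T'][:3,:3].T+f['T'][:3,3]; P[z<=0]=np.nan
    return P
def save(f,n): cv2.imwrite('pics/'+n+'.png',f['color'][:,:,::-1])
E
python3 - <<'E'
from h import *
import pickle
print(bot.get_obs())
d={}
for n in ("scene","side","wrist"):
    f=grab(n); d[n]=f; print(n,f['T'].round(3).tolist(),f['fx'],f['cx'],f['cy'])
pickle.dump(d,open('d0.pkl','wb'))
a=np.hstack([cv2.resize(d[n]['color'],(800,600)) for n in ("scene",)])
cv2.imwrite('pics/s.png',a[:,:,::-1]); save(d['side'],'side0'); save(d['wrist'],'w0')
E
```

```text
pics
{'time_s': 0.0, 'joints': array([1.00032912e+00, 1.04689432e-01, 9.64527827e-02, 1.56389486e+00,
       4.46183955e-05, 1.35313614e+00]), 'dq': array([ 0.00091647,  0.00046819, -0.00048713,  0.00018069, -0.00153587,
       -0.00026914]), 'joint_efforts': array([-2.26590106e-03, -5.56931627e+01,  5.03647792e+01,  1.72836380e-02,
       -4.52941977e-04,  2.82797691e-05]), 'ee_pos': array([0.20711021, 0.56280039, 0.25551901]), 'tcp_rot': array([-3.14029861e+00, -3.31891606e-04,  2.78878538e+00]), 'wrist_force': array([0.37367776, 0.50830172, 0.38614784]), 'torque': array([ 0.0394608 ,  0.0378948 , -0.00709916]), 'grip_force': 0.0, 'width': 1.004234189083123}
scene [[-0.777, 0.316, -0.545, 1.144], [0.629, 0.409, -0.66, 0.731], [0.015, -0.856, -0.517, 0.745], [0.0, 0.0, 0.0, 1.0]] 381.9353157098315 247.5703386688824 188.04156848343598
side [[0.999, -0.026, 0.025, 0.487], [-0.036, -0.618, 0.785, -1.009], [-0.005, -0.786, -0.619, 0.909], [0.0, 0.0, 0.0, 1.0]] 427.4448000298266 251.6486821361633 186.70810754960644
wrist [[0.345, 0.89, 0.297, 0.132], [0.939, -0.327, -0.11, 0.59], [-0.001, 0.317, -0.948, 0.373], [0.0, 0.0, 0.0, 1.0]] 305.6031269448962 256.86189659355665 188.82877661190287
```

View pics/s.png

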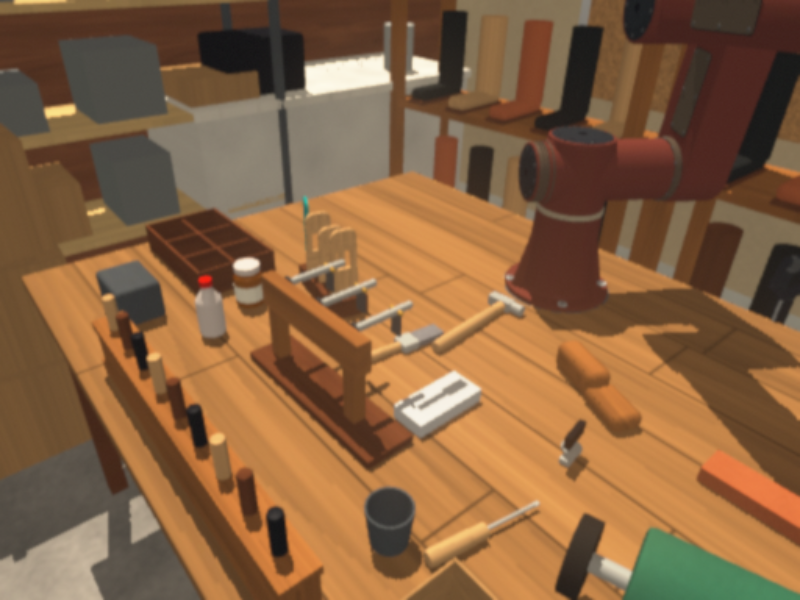

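View pics/side0.png

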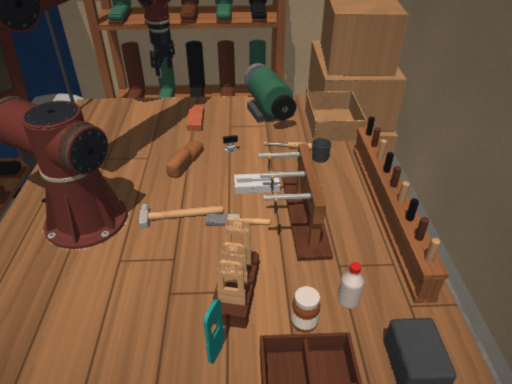

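Scene view: white keyway at (437,402), stud at (572,443), pegs at (320-410,270-315), patterns at (330,250), with turquoise decoy behind. Side view: stud (231,142), patterns (235,230-290), turquoise (214,330). Now I'll measure by cloud.

```bash
cat > m.py <<'E'
from h import *
def pts(f):
    P=cloud(f).reshape(-1,3);c=cv2.cvtColor(f['color'],cv2.COLOR_RGB2HSV).reshape(-1,3).astype(int)
    k=np.isfinite(P[:,0]);return P[k],c[k]
def box(p,lab):
    if len(p)<8: print(lab,len(p));return
    r=cv2.minAreaRect((p[:,:2]*1000).astype(np.float32));print(lab,len(p),'ctr',np.round(r[0],1),'size',np.round(r[1],1),'ang',round(r[2],2),'z',np.percentile(p[:,2],[2,50,98]).round(4))
E
python3 - <<'E'
from m import *
import pickle
d=pickle.load(open('d0.pkl','rb'))
Q=[]
for n in ('scene','side'):
    P,c=pts(d[n]); k=(P[:,0]>.2)&(P[:,0]<1.0)&(abs(P[:,1])<.6)&(P[:,2]<.3)&(P[:,2]>-.02);P=P[k];c=c[k]
    Q.append((P,c)); z=P[:,2]
    grey=(c[:,1]<60)
    print(n,'bench z',np.median(z[z<.01]))
    for lab,m in (('key',grey&(z>.022)&(z<.034)&(c[:,2]>120)),('pegs',grey&(z>.182)&(z<.196)),('dark',(c[:,2]<70)&(z>.045)&(z<.072)),('pale',(c[:,1]>50)&(c[:,0]<25)&(z>.12)&(z<.21)),('turq',(c[:,0]>75)&(c[:,0]<100)&(c[:,1]>120)&(z>.03))):
        p=P[m]; 
        if len(p)==0: continue
        # cluster by raster
        ij=((p[:,:2]-[.2,-.6])/.004).astype(int);im=np.zeros((200,300),np.uint8);im[ij[:,0],ij[:,1]]=1
        N,L=cv2.connectedComponents(cv2.dilate(im,np.ones((3,3))));l=L[ij[:,0],ij[:,1]]
        for i in range(1,N):
            if (l==i).sum()>12: box(p[l==i],n+' '+lab)
im=np.zeros((600,800,3),np.uint8)
for P,c in Q:
    o=np.argsort(P[:,2]);P=P[o];c=c[o]
    i=((.95-P[:,0])/.00125).astype(int);j=((.45-P[:,1])/.00125).astype(int)
    k=(i>=0)&(i<600)&(j>=0)&(j<800)
    rgb=cv2.cvtColor(c[None].astype(np.uint8),cv2.COLOR_HSV2BGR)[0]
    for a,b in((0,0),(0,1),(1,0),(1,1)): im[np.clip(i[k]+a,0,599),np.clip(j[k]+b,0,799)]=rgb[k]
cv2.imwrite('pics/top.png',im)
E
```

```text
scene bench z -0.0003769452398141304
scene key 27 ctr [457.6 383.6] size [12.9 26.1] ang 71.04 z [0.0229 0.0252 0.0281]
scene key 849 ctr [542.7 152.1] size [158.  73.] ang 1.62 z [0.0225 0.0273 0.0301]
scene key 39 ctr [ 648.7 -365.1] size [17.4 49.3] ang 66.34 z [0.0229 0.0287 0.0336]
scene key 42 ctr [ 764.5 -310.4] size [17.2 45.1] ang 72.05 z [0.0225 0.0281 0.0338]
scene pegs 117 ctr [607.7  69.7] size [122.4  12.4] ang 0.78 z [0.1849 0.1891 0.1915]
scene pegs 102 ctr [ 609.3 -129.9] size [118.6  14.7] ang 0.58 z [0.1839 0.1887 0.1912]
scene pegs 118 ctr [609.6 -30.7] size [ 16.1 121.2] ang 88.96 z [0.1831 0.1887 0.191 ]
scene dark 29 ctr [ 657.1 -578.3] size [61.6  8.3] ang 4.9 z [0.0451 0.0479 0.053 ]
scene dark 226 ctr [776.7 295.8] size [28.5 59.7] ang 55.68 z [0.0458 0.0572 0.0684]
scene dark 168 ctr [804.8 332.8] size [18.5 55.4] ang 49.65 z [0.0452 0.0573 0.0685]
scene dark 185 ctr [ 862.2 -448.3] size [13.1 89.6] ang 87.67 z [0.0457 0.0594 0.0715]
scene pale 213 ctr [ 459.6 -358.7] size [17.3 63.8] ang 74.39 z [0.1249 0.1638 0.1887]
scene pale 137 ctr [ 469.6 -295.1] siz
[... 3458 characters left out ...]
4.29 z [0.1214 0.1541 0.1755]
side pale 32 ctr [ 946.3 -154.8] size [14.6 22.1] ang 56.43 z [0.1217 0.1491 0.1736]
side pale 149 ctr [947.7 -78.5] size [23.3 21.8] ang 65.42 z [0.1219 0.1523 0.1757]
side pale 135 ctr [947.6  -3.1] size [23.  22.7] ang 9.2 z [0.1213 0.1517 0.1755]
side pale 37 ctr [947.9  73.1] size [18.6 20.5] ang 84.22 z [0.1207 0.157  0.1757]
side pale 117 ctr [947.1 145.9] size [20.3 21.7] ang 59.87 z [0.1214 0.1518 0.175 ]
side pale 106 ctr [948.6 221.6] size [24.  23.2] ang 28.35 z [0.1211 0.1515 0.1756]
side pale 40 ctr [947.5 297.8] size [20.1 22.2] ang 61.29 z [0.1249 0.1524 0.1745]
side turq 716 ctr [ 421.2 -474. ] size [67.6  8.1] ang 65.05 z [0.0343 0.1105 0.1806]
```

View pics/top.png

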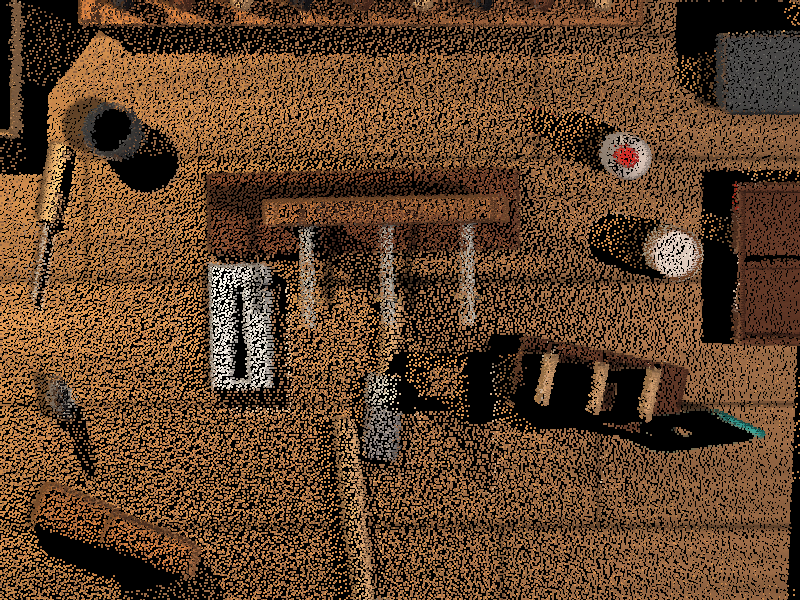

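Top view shows key block (240,325), pegs (308/388/470,275), patterns (548,380),(600,388),(650,393), stud (70,410), hammer head (385,420). All three patterns are present: by top height pattern 3 is at y≈-.233, pattern 1 at -.297 and pattern 2 at -.361. Moving above the stud for a wrist look.

Emit:
arm_command(targets=[{"tx":0.12,"ty":-0.1,"tz":-0.02,"wz":18,"hand":1},{"tx":0.244,"ty":-0.194,"tz":-0.035,"wz":36,"hand":1},{"tx":0.244,"ty":-0.194,"tz":-0.035,"wz":36,"hand":1},{"tx":0.244,"ty":-0.194,"tz":-0.035,"wz":36,"hand":1},{"tx":0.244,"ty":-0.194,"tz":-0.035,"wz":36,"hand":1},{"tx":0.244,"ty":-0.194,"tz":-0.035,"wz":36,"hand":1},{"tx":0.244,"ty":-0.194,"tz":-0.035,"wz":36,"hand":1},{"tx":0.244,"ty":-0.194,"tz":-0.035,"wz":36,"hand":1},{"tx":0.244,"ty":-0.194,"tz":-0.035,"wz":36,"hand":1},{"tx":0.244,"ty":-0.194,"tz":-0.035,"wz":36,"hand":1},{"tx":0.244,"ty":-0.194,"tz":-0.035,"wz":36,"hand":1},{"tx":0.244,"ty":-0.194,"tz":-0.035,"wz":36,"hand":1},{"tx":0.244,"ty":-0.194,"tz":-0.035,"wz":36,"hand":1},{"tx":0.244,"ty":-0.194,"tz":-0.035,"wz":36,"hand":1}])

```text
validation failed for argument at $.ta...
```

Run:
```python
from m import *
o=bot.get_obs();print(o['ee_pos'],np.degrees(o['tcp_rot']),o['joints'])
f=grab('wrist');save(f,'w1');P,c=pts(f);z=P[:,2]
print('bench',np.median(z[abs(z)<.015]))
k=(np.hypot(P[:,0]-.4515,P[:,1]-.369)<.06)
box(P[k&(z>.055)&(z<.08)],'bartop');box(P[k&(z>.061)&(z<.075)&(c[:,2]<90)],'bartop2');box(P[k&(z>.008)&(z<.05)],'low')
f=grab('side')
P,c=pts(f);z=P[:,2];k=(np.hypot(P[:,0]-.4515,P[:,1]-.369)<.06);box(P[k&(z>.06)&(z<.075)],'side bar')
```

```text
[0.20716182 0.56285324 0.25570221] [-1.79941998e+02 -1.34990467e-02  1.59787769e+02] [1.00031948e+00 1.04573361e-01 9.66621383e-02 1.56392443e+00
 1.13866373e-05 1.35308933e+00]
bench -0.000793907875457911
bartop 18 ctr [424.1 371.4] size [9.4 3.6] ang 76.77 z [0.0553 0.0572 0.0599]
bartop2 0
low 361 ctr [439.5 374.1] size [34.  21.1] ang 35.41 z [0.0085 0.0246 0.0486]
side bar 43 ctr [450.8 371.3] size [53.9 19.9] ang 7.43 z [0.0604 0.064  0.0669]
```

View pics/w1.png

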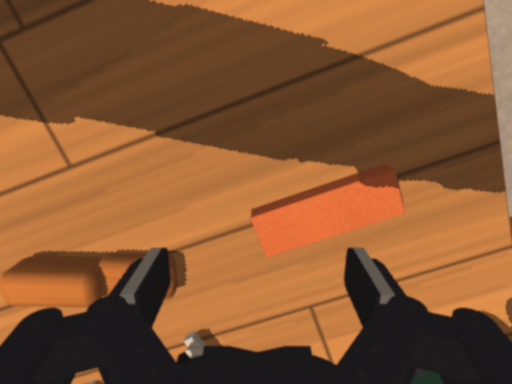

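The move was refused; the picture still shows the start view (red brick at (330,210), stud partly seen at (195,345)). Retrying with all fields in each row.

Emit:
arm_command(targets=[{"tx":0.244,"ty":-0.194,"tz":-0.035,"wx":0,"wy":0,"wz":36,"hand":1},{"tx":0.244,"ty":-0.194,"tz":-0.035,"wx":0,"wy":0,"wz":36,"hand":1},{"tx":0.244,"ty":-0.194,"tz":-0.035,"wx":0,"wy":0,"wz":36,"hand":1},{"tx":0.244,"ty":-0.194,"tz":-0.035,"wx":0,"wy":0,"wz":36,"hand":1},{"tx":0.244,"ty":-0.194,"tz":-0.035,"wx":0,"wy":0,"wz":36,"hand":1},{"tx":0.244,"ty":-0.194,"tz":-0.035,"wx":0,"wy":0,"wz":36,"hand":1},{"tx":0.244,"ty":-0.194,"tz":-0.035,"wx":0,"wy":0,"wz":36,"hand":1},{"tx":0.244,"ty":-0.194,"tz":-0.035,"wx":0,"wy":0,"wz":36,"hand":1},{"tx":0.244,"ty":-0.194,"tz":-0.035,"wx":0,"wy":0,"wz":36,"hand":1},{"tx":0.244,"ty":-0.194,"tz":-0.035,"wx":0,"wy":0,"wz":36,"hand":1},{"tx":0.244,"ty":-0.194,"tz":-0.035,"wx":0,"wy":0,"wz":36,"hand":1},{"tx":0.244,"ty":-0.194,"tz":-0.035,"wx":0,"wy":0,"wz":36,"hand":1}])

```text
time_s: 1.25
ee_pos: [0.4506, 0.3698, 0.2215]
tcp_rot: [3.141, 0.0, -2.865]
wrist_force: [0.6, 0.2, 0.2]
width: 0.999
grip_force: 0.0
```

```bash
cat > look.py <<'E'
from m import *
import sys
o=bot.get_obs();print(o['ee_pos'],np.degrees(o['tcp_rot']))
f=grab('wrist');save(f,sys.argv[1]);P,c=pts(f);z=P[:,2]
print('bench',np.median(z[abs(z)<.015]))
x,y=float(sys.argv[2]),float(sys.argv[3])
k=(np.hypot(P[:,0]-x,P[:,1]-y)<.06)
box(P[k&(z>.055)&(z<.08)],'bartop');box(P[k&(z>.061)&(z<.075)&(c[:,2]<90)],'bartop2');box(P[k&(z>.006)&(z<.05)],'low');box(P[k&(z>.006)&(z<.018)],'head')
k=(P[:,1]<.25)&(P[:,0]>.4)
box(P[k&(z>.022)&(z<.034)],'keytop')
E
python3 look.py w2 .4515 .370
```

```text
[0.4506147  0.36976737 0.22151952] [ 1.79981449e+02  2.14668441e-03 -1.64150583e+02]
bench -0.0007595513010759114
bartop 751 ctr [451.7 373.8] size [55.4 12. ] ang 10.59 z [0.0593 0.065  0.0667]
bartop2 692 ctr [451.6 374.1] size [55.4 11.6] ang 10.62 z [0.0634 0.0651 0.0667]
low 460 ctr [449.7 372.1] size [47.8 33.7] ang 36.58 z [0.0096 0.0252 0.0468]
head 48 ctr [451.7 373.4] size [43.4 17.1] ang 10.67 z [0.0063 0.0108 0.012 ]
keytop 7813 ctr [542.7 149.7] size [154.7  71.4] ang 1.32 z [0.023  0.0272 0.0286]
```

View pics/w2.png

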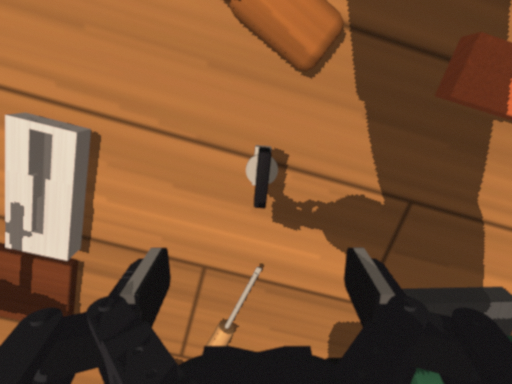

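Stud seen at (262,180), keyway at (45,185), mouth at its upper (robot) end. Stud (451.7,373.8) mm, bar angle 10.6°. Quick look over the keyway before grasping.

Emit:
arm_command(targets=[{"tx":0.089,"ty":-0.22,"tz":0.02,"wx":0,"wy":0,"wz":-14.5,"hand":1},{"tx":0.089,"ty":-0.22,"tz":0.02,"wx":0,"wy":0,"wz":-14.5,"hand":1},{"tx":0.089,"ty":-0.22,"tz":0.02,"wx":0,"wy":0,"wz":-14.5,"hand":1},{"tx":0.089,"ty":-0.22,"tz":0.02,"wx":0,"wy":0,"wz":-14.5,"hand":1},{"tx":0.089,"ty":-0.22,"tz":0.02,"wx":0,"wy":0,"wz":-14.5,"hand":1},{"tx":0.089,"ty":-0.22,"tz":0.02,"wx":0,"wy":0,"wz":-14.5,"hand":1},{"tx":0.089,"ty":-0.22,"tz":0.02,"wx":0,"wy":0,"wz":-14.5,"hand":1},{"tx":0.089,"ty":-0.22,"tz":0.02,"wx":0,"wy":0,"wz":-14.5,"hand":1},{"tx":0.089,"ty":-0.22,"tz":0.02,"wx":0,"wy":0,"wz":-14.5,"hand":1}])

```text
time_s: 2.05
ee_pos: [0.5399, 0.1501, 0.2414]
tcp_rot: [3.141, 0.0, -3.118]
wrist_force: [1.0, 0.3, 0.1]
width: 0.999
grip_force: 0.0
```

Run:
```python
from m import *
o=bot.get_obs();print(o['ee_pos'],np.degrees(o['tcp_rot']))
f=grab('wrist');save(f,'w3');P=cloud(f)
# metric top-face image at z=.028: ray cast pixels onto plane
v,u=np.mgrid[:384,:512]
d=np.stack([(u-f['cx'])/f['fx'],(v-f['cy'])/f['fy'],np.ones_like(u,float)],-1)@f['T'][:3,:3].T
o0=f['T'][:3,3];X=o0+d*((.028-o0[2])/d[...,2:])
z=P[...,2]
top=(abs(z-.028)<.004)&(abs(X[...,1]-.15)<.06)&(X[...,0]<.66)&(X[...,0]>.42)
r=cv2.minAreaRect((X[top][:,:2]*1000).astype(np.float32));print('top',r,np.median(z[top]))
a=np.radians(r[2] if r[2]<45 else r[2]-90);c=np.array(r[0])/1000
e=np.array([[np.cos(a),np.sin(a)],[-np.sin(a),np.cos(a)]])
q=(X[...,:2]-c)@e.T
hole=(abs(q[...,0])<.072)&(abs(q[...,1])<.028)&(z<.022)
s=q[hole]*1000
for lo in range(-72,72,6):
    m=(s[:,0]>=lo)&(s[:,0]<lo+6)
    if m.sum()>2: print(lo,m.sum(),s[m][:,1].min().round(1),s[m][:,1].max().round(1))
print('x ext',np.percentile(s[:,0],[0,1,99,100]))
# pegs
pk=(abs(z-.19)<.008)&(cv2.cvtColor(f['color'],cv2.COLOR_RGB2HSV)[...,1]<60)&(P[...,0]>.4)
n,L,st,ce=cv2.connectedComponentsWithStats(pk.astype(np.uint8))
for i in range(1,n):
    if st[i,4]>60: box(P[L==i],'peg')
```

```text
[0.53991766 0.15006626 0.24144314] [ 1.79976536e+02  5.39930925e-05 -1.78659600e+02]
top ((541.7644653320312, 149.52407836914062), (152.24354553222656, 69.8000259399414), 1.2851996421813965) 0.0272011707446696
-72 62 -10.4 10.5
-66 126 -10.4 10.6
-60 105 -10.5 10.6
-54 124 -10.5 10.7
-48 124 -10.6 10.8
-42 125 -10.6 10.8
-36 105 -10.7 10.9
-30 126 -10.7 11.0
-24 94 -10.8 11.0
-18 66 -5.3 5.7
-12 54 -5.3 5.7
-6 55 -5.4 5.7
0 56 -5.4 5.8
6 65 -5.4 5.8
12 54 -5.4 5.9
18 55 -5.4 5.9
24 55 -5.5 5.9
30 55 -5.5 6.0
36 55 -5.5 6.0
42 39 -5.5 6.1
x ext [-68.14096326 -68.11175859  45.47925128  46.73551165]
peg 935 ctr [559.1  66.1] size [37.9 11.1] ang 1.11 z [0.1829 0.1887 0.1902]
peg 185 ctr [622.3 -27.4] size [ 2.9 26. ] ang 87.39 z [0.1821 0.185  0.1886]
```

View pics/w3.png

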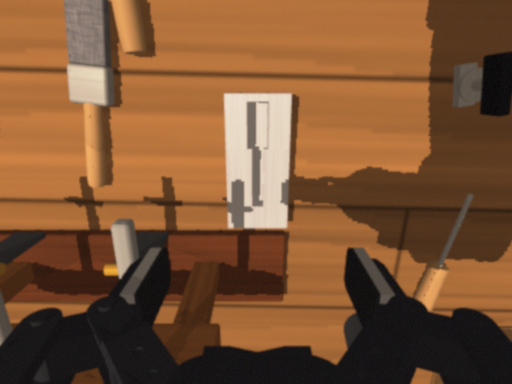

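Wrist view: slot from (258,100) to (255,205), mouth at top, so key_mouth ≈ (498.3,148.7), key_end ≈ (583.3,150.6), yaw 1.29°, matching the given sizes. Grasping the stud.

Emit:
arm_command(grip_force=50, targets=[{"tx":-0.088,"ty":0.224,"tz":-0.06,"wx":0,"wy":0,"wz":9.3,"hand":1},{"tx":-0.088,"ty":0.224,"tz":-0.06,"wx":0,"wy":0,"wz":9.3,"hand":1},{"tx":-0.088,"ty":0.224,"tz":-0.06,"wx":0,"wy":0,"wz":9.3,"hand":1},{"tx":-0.088,"ty":0.224,"tz":-0.06,"wx":0,"wy":0,"wz":9.3,"hand":1},{"tx":-0.088,"ty":0.224,"tz":-0.06,"wx":0,"wy":0,"wz":9.3,"hand":1},{"tx":-0.088,"ty":0.224,"tz":-0.06,"wx":0,"wy":0,"wz":9.3,"hand":1},{"tx":-0.088,"ty":0.224,"tz":-0.06,"wx":0,"wy":0,"wz":9.3,"hand":1},{"tx":-0.088,"ty":0.224,"tz":-0.06,"wx":0,"wy":0,"wz":9.3,"hand":1},{"tx":-0.088,"ty":0.224,"tz":-0.06,"wx":0,"wy":0,"wz":9.3,"hand":1}])

```text
time_s: 2.85
ee_pos: [0.4514, 0.374, 0.1814]
tcp_rot: [-3.141, -0.0, -2.954]
wrist_force: [-0.2, -0.4, -0.3]
width: 0.996
grip_force: 0.0
```

```bash
python3 look.py w4 .4517 .3738
```

```text
[0.45137358 0.37402419 0.18139125] [-1.79991503e+02 -7.82585494e-04 -1.69260699e+02]
bench -0.0007125816615182745
bartop 975 ctr [451.6 374.2] size [55.5 11.5] ang 10.52 z [0.0608 0.0651 0.0665]
bartop2 888 ctr [451.6 374.6] size [55.3 10.6] ang 10.51 z [0.0631 0.0652 0.0665]
low 593 ctr [448.8 373.4] size [49.5 32.8] ang 9.74 z [0.0093 0.0252 0.0457]
head 62 ctr [451.7 374. ] size [43.7 17. ] ang 10.38 z [0.0087 0.0105 0.0126]
keytop 6139 ctr [542.2 158.5] size [154.7  56.1] ang 0.44 z [0.0226 0.0272 0.0286]
```

Stud still there. Descend, close.

Emit:
arm_command(grip_force=50, targets=[{"tx":0,"ty":0,"tz":-0.04,"wx":0,"wy":0,"wz":0,"hand":1},{"tx":0,"ty":0,"tz":-0.08,"wx":0,"wy":0,"wz":0,"hand":1},{"tx":0,"ty":0,"tz":-0.105,"wx":0,"wy":0,"wz":0,"hand":1},{"tx":0,"ty":0,"tz":-0.114,"wx":0,"wy":0,"wz":0,"hand":1},{"tx":0,"ty":0,"tz":-0.114,"wx":0,"wy":0,"wz":0,"hand":0},{"tx":0,"ty":0,"tz":-0.114,"wx":0,"wy":0,"wz":0,"hand":-1},{"tx":0,"ty":0,"tz":-0.114,"wx":0,"wy":0,"wz":0,"hand":-1},{"tx":0,"ty":0,"tz":-0.114,"wx":0,"wy":0,"wz":0,"hand":-1},{"tx":0,"ty":0,"tz":-0.114,"wx":0,"wy":0,"wz":0,"hand":-1},{"tx":0,"ty":0,"tz":-0.114,"wx":0,"wy":0,"wz":0,"hand":-1},{"tx":0,"ty":0,"tz":-0.114,"wx":0,"wy":0,"wz":0,"hand":-1},{"tx":0,"ty":0,"tz":-0.114,"wx":0,"wy":0,"wz":0,"hand":-1},{"tx":0,"ty":0,"tz":-0.114,"wx":0,"wy":0,"wz":0,"hand":-1}])

```text
time_s: 3.98
ee_pos: [0.453, 0.3734, 0.0685]
tcp_rot: [3.141, 0.002, -2.957]
wrist_force: [-0.1, -0.9, 6.3]
width: 0.128
grip_force: 52.6
```

```bash
python3 look.py w5 .4517 .3738;python3 -c "
from h import *
print(bot.get_obs())"
```

```text
[0.45300424 0.37343502 0.06854891] [ 1.79972193e+02  1.04823189e-01 -1.69409855e+02]
bench -0.0007338498010307504
bartop 4728 ctr [451.  373.8] size [54.7 35.4] ang 34.47 z [0.0562 0.0653 0.0798]
bartop2 3368 ctr [451.2 370.7] size [34.8 53.8] ang 77.08 z [0.0622 0.0653 0.0736]
low 1328 ctr [441.7 370.5] size [35.2 34.6] ang 9.16 z [0.0079 0.0251 0.0494]
head 360 ctr [436.  369.9] size [11.7 17.8] ang 10.58 z [0.0066 0.011  0.0124]
keytop 0
{'time_s': 4.0333, 'joints': array([ 4.66886090e-01,  1.15965022e-01, -2.33259191e-01,  1.21970875e+00,
       -4.74073341e-05,  2.82000666e-01]), 'dq': array([ 2.18493063e-03, -1.09937972e-04, -8.54122851e-05,  6.65518021e-04,
       -1.98023122e-04, -5.74580307e-04]), 'joint_efforts': array([-2.48416839e-02, -5.11818981e+01,  4.57278907e+01, -3.06079136e-01,
        8.57438729e-02, -3.16265277e-04]), 'ee_pos': array([0.45297696, 0.37344335, 0.0685322 ]), 'tcp_rot': array([ 3.14111965e+00,  1.80295508e-03, -2.95670770e+00]), 'wrist_force': array([-0.43279958, -0.38271327,  6.68647992]), 'torque': array([-0.18158272,  0.07300601,  0.07510328]), 'grip_force': 52.62463867664337, 'width': 0.12450576095748515}
```

Emit:
arm_command(targets=[{"tx":0,"ty":0,"tz":0.03,"wx":0,"wy":0,"wz":0,"hand":-1},{"tx":0,"ty":0,"tz":0.06,"wx":0,"wy":0,"wz":0,"hand":-1},{"tx":0.008,"ty":-0.04,"tz":0.06,"wx":0,"wy":0,"wz":-2,"hand":-1},{"tx":0.016,"ty":-0.075,"tz":0.06,"wx":0,"wy":0,"wz":-5,"hand":-1},{"tx":0.024,"ty":-0.11,"tz":0.06,"wx":0,"wy":0,"wz":-7,"hand":-1},{"tx":0.032,"ty":-0.145,"tz":0.06,"wx":0,"wy":0,"wz":-9.3,"hand":-1},{"tx":0.04,"ty":-0.18,"tz":0.06,"wx":0,"wy":0,"wz":-9.3,"hand":-1},{"tx":0.046,"ty":-0.21,"tz":0.06,"wx":0,"wy":0,"wz":-9.3,"hand":-1},{"tx":0.048,"ty":-0.225,"tz":0.06,"wx":0,"wy":0,"wz":-9.3,"hand":-1},{"tx":0.048,"ty":-0.225,"tz":0.06,"wx":0,"wy":0,"wz":-9.3,"hand":-1},{"tx":0.048,"ty":-0.225,"tz":0.06,"wx":0,"wy":0,"wz":-9.3,"hand":-1}])

```text
time_s: 4.95
ee_pos: [0.5003, 0.1476, 0.1273]
tcp_rot: [3.141, -0.0, -3.121]
wrist_force: [-0.4, 0.9, -1.5]
width: 0.125
grip_force: 51.6
```

Run:
```python
from m import *
o=bot.get_obs();print(o['ee_pos'],np.degrees(o['tcp_rot']),o['width'],o['wrist_force'])
f=grab('wrist');save(f,'w6');P,c=pts(f);z=P[:,2]-0
k=(np.hypot(P[:,0]-.4993,P[:,1]-.1487)<.05)
for lo in range(50,150,6):
    m=k&(z>lo/1e3)&(z<lo/1e3+.006)
    box(P[m],'z%d'%lo)
k=(abs(P[:,1]-.15)<.06)&(z<.034)&(z>.024)&(c[:,1]<70);box(P[k],'key')
```

```text
[0.50030198 0.14757312 0.12725905] [ 1.79979070e+02 -1.51263437e-02 -1.78818373e+02] 0.12521804752587562 [-0.35826321  0.85897183 -1.45973202]
z50 0
z56 41 ctr [477.5 146.9] size [ 1. 17.] ang 0.52 z [0.0585 0.0601 0.062 ]
z62 88 ctr [477.8 146.8] size [ 1.3 17.9] ang 2.73 z [0.0621 0.0648 0.0679]
z68 318 ctr [482.7 146.8] size [12.2 18. ] ang 2.84 z [0.0682 0.0699 0.0712]
z74 4
z80 720 ctr [495.6 147. ] size [23.3 33.6] ang 0.89 z [0.0809 0.084  0.0853]
z86 0
z92 0
z98 74 ctr [472.5 146.5] size [12.   2.5] ang 87.51 z [0.0997 0.1021 0.1039]
z104 256 ctr [483.  146.2] size [23.6 35.5] ang 0.71 z [0.1044 0.108  0.1099]
z110 400 ctr [483.  146.3] size [23.6 37.8] ang 1.55 z [0.1102 0.1131 0.1158]
z116 530 ctr [483.2 146.4] size [24.1 38. ] ang 1.42 z [0.1161 0.1191 0.1219]
z122 3051 ctr [498.6 148.5] size [54.3 35.1] ang 24.17 z [0.1224 0.124  0.1272]
z128 514 ctr [500.2 146.9] size [22.1 38.3] ang 2.0 z [0.1281 0.1309 0.1338]
z134 709 ctr [500.6 146.5] size [22.8 37.4] ang 0.79 z [0.1343 0.1385 0.1398]
z140 586 ctr [499.6 146.9] size [25.2 67.4] ang 0.59 z [0.1403 0.1439 0.1459]
z146 1776 ctr [499.9 146.7] size [26.9 77.5] ang 1.77 z [0.1462 0.149  0.1519]
key 5451 ctr [542.5 150.1] size [154.4  69.6] ang 1.39 z [0.0256 0.0273 0.0285]
```

View pics/w6.png

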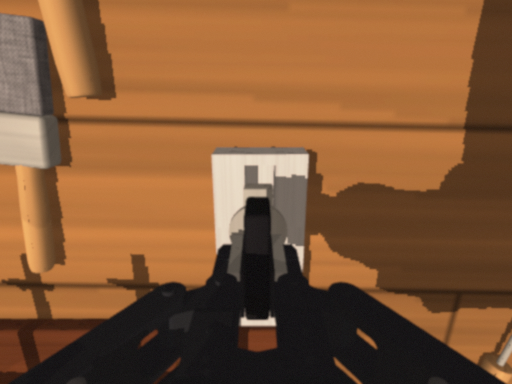

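Camera shows stud head just short of the mouth, about 1.4 mm off to -y. Correct and lower.

Emit:
arm_command(targets=[{"tx":-0.001,"ty":0.0015,"tz":0,"wx":0,"wy":0,"wz":0,"hand":-1},{"tx":-0.001,"ty":0.0015,"tz":-0.015,"wx":0,"wy":0,"wz":0,"hand":-1},{"tx":-0.001,"ty":0.0015,"tz":-0.025,"wx":0,"wy":0,"wz":0,"hand":-1},{"tx":-0.001,"ty":0.0015,"tz":-0.03,"wx":0,"wy":0,"wz":0,"hand":-1},{"tx":-0.001,"ty":0.0015,"tz":-0.034,"wx":0,"wy":0,"wz":0,"hand":-1},{"tx":-0.001,"ty":0.0015,"tz":-0.038,"wx":0,"wy":0,"wz":0,"hand":-1},{"tx":-0.001,"ty":0.0015,"tz":-0.042,"wx":0,"wy":0,"wz":0,"hand":-1},{"tx":-0.001,"ty":0.0015,"tz":-0.046,"wx":0,"wy":0,"wz":0,"hand":-1},{"tx":-0.001,"ty":0.0015,"tz":-0.05,"wx":0,"wy":0,"wz":0,"hand":-1},{"tx":-0.001,"ty":0.0015,"tz":-0.053,"wx":0,"wy":0,"wz":0,"hand":-1},{"tx":-0.001,"ty":0.0015,"tz":-0.053,"wx":0,"wy":0,"wz":0,"hand":-1}])

```text
time_s: 5.92
ee_pos: [0.4996, 0.1497, 0.0745]
tcp_rot: [3.141, 0.001, -3.119]
wrist_force: [0.9, 0.6, -2.0]
width: 0.128
grip_force: 51.7
```

Head is in, no contact. Slide along the slot.

Emit:
arm_command(targets=[{"tx":0.008,"ty":0.0002,"tz":0,"wx":0,"wy":0,"wz":0,"hand":-1},{"tx":0.018,"ty":0.0004,"tz":0,"wx":0,"wy":0,"wz":0,"hand":-1},{"tx":0.028,"ty":0.0006,"tz":0,"wx":0,"wy":0,"wz":0,"hand":-1},{"tx":0.038,"ty":0.0009,"tz":0,"wx":0,"wy":0,"wz":0,"hand":-1},{"tx":0.048,"ty":0.0011,"tz":0,"wx":0,"wy":0,"wz":0,"hand":-1},{"tx":0.058,"ty":0.0013,"tz":0,"wx":0,"wy":0,"wz":0,"hand":-1},{"tx":0.066,"ty":0.0015,"tz":0,"wx":0,"wy":0,"wz":0,"hand":-1},{"tx":0.074,"ty":0.0017,"tz":0,"wx":0,"wy":0,"wz":0,"hand":-1},{"tx":0.08,"ty":0.0018,"tz":0,"wx":0,"wy":0,"wz":0,"hand":-1},{"tx":0.085,"ty":0.0019,"tz":0,"wx":0,"wy":0,"wz":0,"hand":-1},{"tx":0.085,"ty":0.0019,"tz":0,"wx":0,"wy":0,"wz":0,"hand":-1},{"tx":0.085,"ty":0.0019,"tz":0,"wx":0,"wy":0,"wz":0,"hand":-1}])

```text
time_s: 6.92
ee_pos: [0.5851, 0.1514, 0.0745]
tcp_rot: [3.142, 0.001, -3.119]
wrist_force: [1.3, -0.9, 1.3]
width: 0.128
grip_force: 52.2
```

Emit:
arm_command(targets=[{"tx":0,"ty":0,"tz":0,"wx":0,"wy":0,"wz":7,"hand":-1},{"tx":0,"ty":0.0002,"tz":0,"wx":0,"wy":0,"wz":14,"hand":-1},{"tx":0,"ty":0.0003,"tz":0,"wx":0,"wy":0,"wz":21,"hand":-1},{"tx":-0.0002,"ty":0.0005,"tz":0,"wx":0,"wy":0,"wz":28,"hand":-1},{"tx":-0.0003,"ty":0.0006,"tz":0,"wx":0,"wy":0,"wz":35,"hand":-1},{"tx":-0.0004,"ty":0.0008,"tz":0,"wx":0,"wy":0,"wz":42,"hand":-1},{"tx":-0.0005,"ty":0.0009,"tz":0,"wx":0,"wy":0,"wz":49,"hand":-1},{"tx":-0.0007,"ty":0.001,"tz":0,"wx":0,"wy":0,"wz":56,"hand":-1},{"tx":-0.0008,"ty":0.0011,"tz":0,"wx":0,"wy":0,"wz":63,"hand":-1},{"tx":-0.0009,"ty":0.0011,"tz":0,"wx":0,"wy":0,"wz":70,"hand":-1},{"tx":-0.001,"ty":0.0012,"tz":0,"wx":0,"wy":0,"wz":77,"hand":-1},{"tx":-0.0011,"ty":0.0012,"tz":0,"wx":0,"wy":0,"wz":84,"hand":-1},{"tx":-0.0012,"ty":0.0012,"tz":0,"wx":0,"wy":0,"wz":90,"hand":-1},{"tx":-0.0012,"ty":0.0012,"tz":0,"wx":0,"wy":0,"wz":90,"hand":-1},{"tx":-0.0012,"ty":0.0012,"tz":0,"wx":0,"wy":0,"wz":90,"hand":-1}])

```text
time_s: 8.17
ee_pos: [0.5831, 0.1526, 0.0745]
tcp_rot: [-3.141, -0.0, -1.552]
wrist_force: [0.2, -1.0, 3.0]
width: 0.128
grip_force: 52.1
```

Turned freely. Release, rise, check.

Emit:
arm_command(targets=[{"tx":0,"ty":0,"tz":0,"wx":0,"wy":0,"wz":0,"hand":0.2},{"tx":0,"ty":0,"tz":0,"wx":0,"wy":0,"wz":0,"hand":0.2},{"tx":0,"ty":0,"tz":0,"wx":0,"wy":0,"wz":0,"hand":0.2},{"tx":0,"ty":0,"tz":0,"wx":0,"wy":0,"wz":0,"hand":0.2},{"tx":0,"ty":0,"tz":0,"wx":0,"wy":0,"wz":0,"hand":0.2},{"tx":0,"ty":0,"tz":0.03,"wx":0,"wy":0,"wz":0,"hand":0.2},{"tx":0,"ty":0,"tz":0.07,"wx":0,"wy":0,"wz":0,"hand":0.2},{"tx":-0.02,"ty":0,"tz":0.11,"wx":0,"wy":0,"wz":-7,"hand":0.2},{"tx":-0.04,"ty":0,"tz":0.15,"wx":0,"wy":0,"wz":-14,"hand":0.2},{"tx":-0.04,"ty":0,"tz":0.19,"wx":0,"wy":0,"wz":-21,"hand":0.2},{"tx":-0.04,"ty":0,"tz":0.19,"wx":0,"wy":0,"wz":-28,"hand":0.2},{"tx":-0.04,"ty":0,"tz":0.19,"wx":0,"wy":0,"wz":-35,"hand":0.2},{"tx":-0.04,"ty":0,"tz":0.19,"wx":0,"wy":0,"wz":-42,"hand":0.2},{"tx":-0.04,"ty":0,"tz":0.19,"wx":0,"wy":0,"wz":-49,"hand":0.2},{"tx":-0.04,"ty":0,"tz":0.19,"wx":0,"wy":0,"wz":-56,"hand":0.2},{"tx":-0.04,"ty":0,"tz":0.19,"wx":0,"wy":0,"wz":-63,"hand":0.2},{"tx":-0.04,"ty":0,"tz":0.19,"wx":0,"wy":0,"wz":-70,"hand":0.2},{"tx":-0.04,"ty":0,"tz":0.19,"wx":0,"wy":0,"wz":-77,"hand":0.2},{"tx":-0.04,"ty":0,"tz":0.19,"wx":0,"wy":0,"wz":-84,"hand":0.2},{"tx":-0.04,"ty":0,"tz":0.19,"wx":0,"wy":0,"wz":-90,"hand":0.2}])

```text
time_s: 9.83
ee_pos: [0.5431, 0.1527, 0.2643]
tcp_rot: [3.141, -0.0, -3.126]
wrist_force: [-0.4, -0.9, -0.1]
width: 0.602
grip_force: 0.0
```

```bash
python3 look.py w7 .583 .1515
```

```text
[0.54308591 0.15269061 0.26427922] [ 1.79994090e+02 -4.97771460e-03 -1.79097319e+02]
bench -0.0007775843977786967
bartop 747 ctr [583.  150.2] size [12.1 56. ] ang 1.1 z [0.0557 0.0706 0.0725]
bartop2 600 ctr [582.6 150.7] size [11.4 55. ] ang 1.87 z [0.062  0.0708 0.0725]
low 3368 ctr [583.2 150.4] size [119.3  70.1] ang 1.26 z [0.0097 0.0272 0.035 ]
head 373 ctr [637.7 152.4] size [10.1 64.1] ang 1.21 z [0.0062 0.016  0.0179]
keytop 6079 ctr [597.1  41.8] size [264.1 371.3] ang 58.08 z [0.0228 0.0272 0.0317]
```

View pics/w7.png

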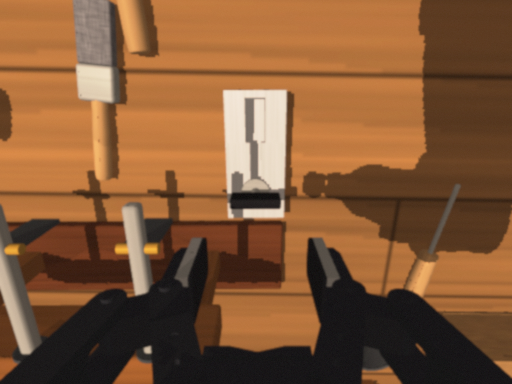

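The bar lies across the slot at (255,200), at the far end, height right — locked. Now measure the pegs from above.

Emit:
arm_command(targets=[{"tx":-0.01,"ty":0,"tz":0.036,"wx":0,"wy":0,"wz":0.4,"hand":1},{"tx":-0.043,"ty":-0.186,"tz":0.036,"wx":0,"wy":0,"wz":0.4,"hand":1},{"tx":-0.043,"ty":-0.186,"tz":0.036,"wx":0,"wy":0,"wz":0.4,"hand":1},{"tx":-0.043,"ty":-0.186,"tz":0.036,"wx":0,"wy":0,"wz":0.4,"hand":1},{"tx":-0.043,"ty":-0.186,"tz":0.036,"wx":0,"wy":0,"wz":0.4,"hand":1},{"tx":-0.043,"ty":-0.186,"tz":0.036,"wx":0,"wy":0,"wz":0.4,"hand":1},{"tx":-0.043,"ty":-0.186,"tz":0.036,"wx":0,"wy":0,"wz":0.4,"hand":1},{"tx":-0.043,"ty":-0.186,"tz":0.036,"wx":0,"wy":0,"wz":0.4,"hand":1}])

```text
time_s: 10.55
ee_pos: [0.5, -0.0344, 0.3004]
tcp_rot: [3.141, 0.0, -3.113]
wrist_force: [0.6, 0.6, 0.6]
width: 1.002
grip_force: 0.0
```

Run:
```python
from m import *
o=bot.get_obs();print(o['ee_pos'],np.degrees(o['tcp_rot']))
f=grab('wrist');save(f,'w8');P=cloud(f);z=P[...,2]
h=cv2.cvtColor(f['color'],cv2.COLOR_RGB2HSV)
pk=(abs(z-.19)<.004)&(h[...,1]<70)&(h[...,2]>70)
n,L,st,ce=cv2.connectedComponentsWithStats(pk.astype(np.uint8))
for i in range(1,n):
    if st[i,4]>60:
        p=P[L==i];box(p,'peg');v=cv2.fitLine((p[:,:2]*1000).astype(np.float32),cv2.DIST_L2,0,.01,.01).ravel()
        print('  line y at x=560:',v[3]+(560-v[2])*v[1]/v[0],'slope deg',np.degrees(np.arctan(v[1]/v[0])),'tip',np.percentile(p[:,0],1))
yl=(h[...,0]>15)&(h[...,0]<32)&(h[...,1]>180)&(h[...,2]>130)&(z>.16)&(z<.2)
n,L,st,ce=cv2.connectedComponentsWithStats(yl.astype(np.uint8))
for i in range(1,n):
    if st[i,4]>15: box(P[L==i],'pin')
for f in(f,):
    P,c=pts(f);z=P[:,2];m=(z>.13)&(z<.215)&(P[:,0]<.54)&(P[:,1]<-.18)&(P[:,1]>-.4);p=P[m]
    for y in(-.233,-.297,-.361): box(p[(abs(p[:,1]-y)<.028)],'pat');
```

```text
[ 0.49996849 -0.03435494  0.30037374] [ 1.79985723e+02  1.09624202e-02 -1.78360971e+02]
peg 224 ctr [ 553.6 -133.9] size [18.  10.3] ang 1.99 z [0.1866 0.1888 0.1903]
  line y at x=560: -134.00774 slope deg -1.3239998 tip 0.5448991142271699
peg 1357 ctr [601.4 -34. ] size [118.1  11.4] ang 1.79 z [0.1868 0.189  0.1903]
  line y at x=560: -34.994987 slope deg 1.4784701 tip 0.543279012949365
peg 196 ctr [547.6  64. ] size [15.5 10.6] ang 1.35 z [0.1864 0.1888 0.1903]
  line y at x=560: 67.384094 slope deg 13.935895 tip 0.5401922184799323
peg 94 ctr [630.8  63. ] size [28.1  5.3] ang 1.09 z [0.1861 0.1884 0.1905]
  line y at x=560: 61.57635 slope deg 0.37101108 tip 0.6173586401674419
pin 76 ctr [577.  -45.4] size [6.7 8.1] ang 3.18 z [0.1846 0.1868 0.1883]
pin 70 ctr [576.5 -23.8] size [6.6 7.1] ang 1.51 z [0.184  0.1867 0.188 ]
pat 3366 ctr [ 477.5 -232.7] size [10.1 62.7] ang 79.9 z [0.1325 0.1689 0.1904]
pat 0
pat 0
```

View pics/w8.png

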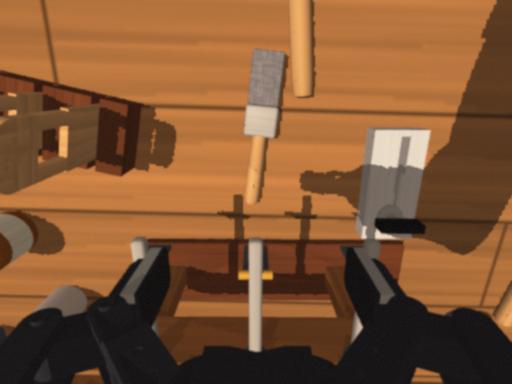

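Peg2 pivot ≈ (577,-34.6) mm (pins at (255,275)), yaw ≈1.35°; peg1 ≈ (574.6,65.4), peg3 ≈ (579.4,-134.6). Rail, spacing and keyway are consistent. Now over the patterns.

Emit:
arm_command(targets=[{"tx":-0.033,"ty":-0.263,"tz":0.02,"wx":0,"wy":0,"wz":-14,"hand":0},{"tx":-0.033,"ty":-0.263,"tz":0.02,"wx":0,"wy":0,"wz":-14,"hand":0},{"tx":-0.033,"ty":-0.263,"tz":0.02,"wx":0,"wy":0,"wz":-14,"hand":0},{"tx":-0.033,"ty":-0.263,"tz":0.02,"wx":0,"wy":0,"wz":-14,"hand":0},{"tx":-0.033,"ty":-0.263,"tz":0.02,"wx":0,"wy":0,"wz":-14,"hand":0},{"tx":-0.033,"ty":-0.263,"tz":0.02,"wx":0,"wy":0,"wz":-14,"hand":0},{"tx":-0.033,"ty":-0.263,"tz":0.02,"wx":0,"wy":0,"wz":-14,"hand":0},{"tx":-0.033,"ty":-0.263,"tz":0.02,"wx":0,"wy":0,"wz":-14,"hand":0},{"tx":-0.033,"ty":-0.263,"tz":0.02,"wx":0,"wy":0,"wz":-14,"hand":0},{"tx":-0.033,"ty":-0.263,"tz":0.02,"wx":0,"wy":0,"wz":-14,"hand":0}])

```text
time_s: 11.43
ee_pos: [0.4678, -0.2947, 0.3203]
tcp_rot: [3.141, -0.0, 2.929]
wrist_force: [-0.1, -0.3, -1.0]
width: 0.499
grip_force: 0.0
```

```bash
cat > pat.py <<'E'
from m import *
import sys
o=bot.get_obs();print(o['ee_pos'],np.degrees(o['tcp_rot']))
f=grab('wrist');save(f,sys.argv[1]);P,c=pts(f);z=P[:,2]
m=(z>.11)&(z<.212)&(P[:,0]<.54)&(P[:,0]>.4)&(P[:,1]<-.18)&(P[:,1]>-.43)&(c[:,0]<25)&(c[:,1]>50)&(c[:,2]>60);p=P[m]
for y in(-.233,-.297,-.361):
    q=p[abs(p[:,1]-y-(p[:,0]-.467)*-.2)<.022]
    if len(q)<20: print(y,len(q));continue
    t=np.percentile(q[:,2],98);box(q,'pat %g'%y);q=q[q[:,2]>t-.05]
    v=cv2.fitLine((q[:,:2]*1000).astype(np.float32),cv2.DIST_HUBER,0,.01,.01).ravel();d=v[:2]*np.sign(v[0])
    s=(q[:,:2]*1000-v[2:])@d;s=np.percentile(s,[.5,99.5]);print('  mid',(v[2:]+d*s.mean()).round(1),'w',np.diff(s),'dir',np.degrees(np.arctan2(d[1],d[0])).round(2),'top',t)
    u=q[q[:,2]>t-.003];box(u,'  topedge')
E
python3 pat.py w9
```

```text
[ 0.46778929 -0.29470827  0.32029048] [ 1.79957874e+02 -1.09808975e-02  1.67805789e+02]
pat -0.233 1755 ctr [ 476.9 -234.1] size [ 8.8 62.4] ang 78.54 z [0.1156 0.1847 0.2   ]
  mid [ 475.6 -237.4] w [61.08304354] dir -12.89 top 0.1999619140762849
  topedge 473 ctr [ 477.1 -234.1] size [ 8.7 43.2] ang 77.92 z [0.1971 0.1989 0.2003]
pat -0.297 652 ctr [ 463.6 -298. ] size [ 8.  59.2] ang 77.95 z [0.1189 0.178  0.1802]
  mid [ 463.5 -297.7] w [58.60435585] dir -11.62 top 0.18021139412197398
  topedge 375 ctr [ 464.8 -298.2] size [ 7.8 40.6] ang 77.86 z [0.1774 0.179  0.1805]
pat -0.361 1628 ctr [ 458.3 -362.7] size [ 8.6 62.8] ang 78.71 z [0.1148 0.1747 0.19  ]
  mid [ 458.2 -359.5] w [60.78121863] dir -11.44 top 0.189993970894011
  topedge 434 ctr [ 457.6 -362.6] size [ 8.6 40.9] ang 78.68 z [0.1871 0.1889 0.1904]
```

View pics/w9.png

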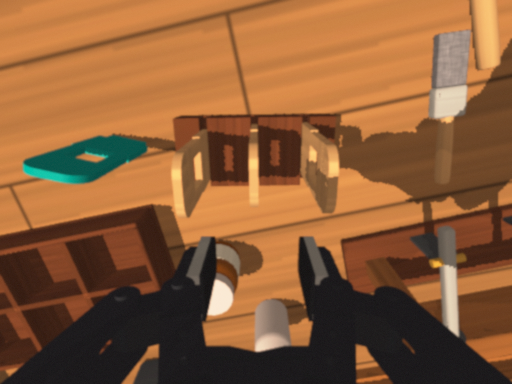

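Patterns at (190,170), (253,165), (320,165); turquoise decoy (90,160). Positions agree with slots (65 mm pitch, tops 200/180/190). Go above pattern 3.

Emit:
arm_command(grip_force=50, targets=[{"tx":0.009,"ty":0.061,"tz":-0.03,"wx":0,"wy":0,"wz":0.4,"hand":0},{"tx":0.009,"ty":0.061,"tz":-0.06,"wx":0,"wy":0,"wz":0.4,"hand":0},{"tx":0.009,"ty":0.061,"tz":-0.08,"wx":0,"wy":0,"wz":0.4,"hand":0},{"tx":0.009,"ty":0.061,"tz":-0.08,"wx":0,"wy":0,"wz":0.4,"hand":0},{"tx":0.009,"ty":0.061,"tz":-0.08,"wx":0,"wy":0,"wz":0.4,"hand":0}])

```text
time_s: 11.9
ee_pos: [0.4759, -0.2336, 0.24]
tcp_rot: [3.141, -0.002, 2.936]
wrist_force: [-0.2, -0.9, 1.0]
width: 0.503
grip_force: 0.0
```

Emit:
arm_command(grip_force=50, targets=[{"tx":0.001,"ty":-0.0005,"tz":-0.02,"wx":0,"wy":0,"wz":0,"hand":0},{"tx":0.001,"ty":-0.0005,"tz":-0.04,"wx":0,"wy":0,"wz":0,"hand":0},{"tx":0.001,"ty":-0.0005,"tz":-0.055,"wx":0,"wy":0,"wz":0,"hand":0},{"tx":0.001,"ty":-0.0005,"tz":-0.055,"wx":0,"wy":0,"wz":0,"hand":0},{"tx":0.001,"ty":-0.0005,"tz":-0.055,"wx":0,"wy":0,"wz":0,"hand":-1},{"tx":0.001,"ty":-0.0005,"tz":-0.055,"wx":0,"wy":0,"wz":0,"hand":-1},{"tx":0.001,"ty":-0.0005,"tz":-0.055,"wx":0,"wy":0,"wz":0,"hand":-1},{"tx":0.001,"ty":-0.0005,"tz":-0.055,"wx":0,"wy":0,"wz":0,"hand":-1},{"tx":0.001,"ty":-0.0005,"tz":-0.055,"wx":0,"wy":0,"wz":0,"hand":-1},{"tx":0.001,"ty":-0.0005,"tz":-0.055,"wx":0,"wy":0,"wz":0,"hand":-1},{"tx":0.001,"ty":-0.0005,"tz":-0.055,"wx":0,"wy":0,"wz":0,"hand":-1},{"tx":0.001,"ty":-0.0005,"tz":-0.055,"wx":0,"wy":0,"wz":0,"hand":-1}])

```text
time_s: 12.9
ee_pos: [0.4781, -0.2358, 0.1877]
tcp_rot: [3.141, 0.003, 2.934]
wrist_force: [0.5, 3.7, 6.0]
width: 0.088
grip_force: 49.3
```

Emit:
arm_command(targets=[{"tx":0,"ty":0,"tz":0.03,"wx":0,"wy":0,"wz":0,"hand":-1},{"tx":0,"ty":0,"tz":0.06,"wx":0,"wy":0,"wz":0,"hand":-1},{"tx":0,"ty":0,"tz":0.09,"wx":0,"wy":0,"wz":0,"hand":-1},{"tx":0,"ty":0.02,"tz":0.12,"wx":0,"wy":0,"wz":0,"hand":-1},{"tx":0,"ty":0.05,"tz":0.13,"wx":0,"wy":0,"wz":-7,"hand":-1},{"tx":0,"ty":0.08,"tz":0.13,"wx":0,"wy":0,"wz":-14,"hand":-1},{"tx":0,"ty":0.11,"tz":0.13,"wx":0,"wy":0,"wz":-21,"hand":-1},{"tx":0.002,"ty":0.14,"tz":0.13,"wx":0,"wy":0,"wz":-28,"hand":-1},{"tx":0.004,"ty":0.17,"tz":0.13,"wx":0,"wy":0,"wz":-35,"hand":-1},{"tx":0.006,"ty":0.2,"tz":0.13,"wx":0,"wy":0,"wz":-42,"hand":-1},{"tx":0.008,"ty":0.23,"tz":0.13,"wx":0,"wy":0,"wz":-49,"hand":-1},{"tx":0.01,"ty":0.26,"tz":0.13,"wx":0,"wy":0,"wz":-56,"hand":-1},{"tx":0.01,"ty":0.285,"tz":0.13,"wx":0,"wy":0,"wz":-63,"hand":-1},{"tx":0.01,"ty":0.2994,"tz":0.13,"wx":0,"wy":0,"wz":-70,"hand":-1},{"tx":0.01,"ty":0.2994,"tz":0.13,"wx":0,"wy":0,"wz":-76.8,"hand":-1},{"tx":0.01,"ty":0.2994,"tz":0.13,"wx":0,"wy":0,"wz":-76.8,"hand":-1},{"tx":0.01,"ty":0.2994,"tz":0.13,"wx":0,"wy":0,"wz":-76.8,"hand":-1}])

```text
time_s: 14.32
ee_pos: [0.4873, 0.0635, 0.3162]
tcp_rot: [3.14, 0.0, 1.597]
wrist_force: [-0.6, 0.0, -1.3]
width: 0.085
grip_force: 49.3
```

```bash
cat > held.py <<'E'
from m import *
import sys
# held pattern seen by side+scene cams; compare with pegs in same cams
o=bot.get_obs();t=o['ee_pos'];print(t,np.degrees(o['tcp_rot']),o['width'])
for n in('scene','side','wrist'):
    f=grab(n);P,c=pts(f);z=P[:,2]
    if len(sys.argv)>1: save(f,sys.argv[1]+n)
    m=(abs(P[:,0]-t[0])<.03)&(abs(P[:,1]-t[1])<.06)&(z<t[2]+.03)&(c[:,0]<25)&(c[:,1]>50)&(c[:,2]>70)&(z>.04)
    p=P[m]
    if len(p)>20:
        box(p,n);q=p[p[:,2]<t[2]-.11]
        if len(q)>20:box(q,'  lower')
        g=p[(p[:,2]<t[2]-.04)&(p[:,2]>t[2]-.07)];
        if len(g)>20: y=np.sort(g[:,1]);i=np.argmax(np.diff(y));print('  eye y gap',y[i:i+2].round(4),'mid',y[i:i+2].mean().round(4),'outer mid',(y[0]+y[-1])/2)
E
python3 held.py h1
```

```text
[0.48732155 0.06354893 0.31623315] [1.79926660e+02 2.01668051e-02 9.15219206e+01] 0.08489757538590337
scene 1003 ctr [491.9  69.2] size [46.2 59.4] ang 36.61 z [0.144  0.2326 0.3349]
  lower 349 ctr [492.9  67.3] size [12.8 70.5] ang 7.33 z [0.1399 0.1754 0.2048]
  eye y gap [0.0528 0.0837] mid 0.0682 outer mid 0.06817389494591386
side 238 ctr [485.1  64.1] size [62.  44.3] ang 59.02 z [0.1475 0.277  0.3354]
  lower 45 ctr [486.5  49.1] size [ 6.  39.5] ang 1.53 z [0.1391 0.1763 0.2039]
  eye y gap [0.0381 0.0804] mid 0.0592 outer mid 0.05745561439602331
wrist 3776 ctr [488.4  69.1] size [45.4 49.1] ang 42.66 z [0.1948 0.3244 0.3328]
  lower 110 ctr [487.7  98.2] size [7.9 0.6] ang 0.53 z [0.1574 0.1853 0.2058]
  eye y gap [0.0964 0.0965] mid 0.0965 outer mid 0.09602343261411651
```

View pics/h1side.png

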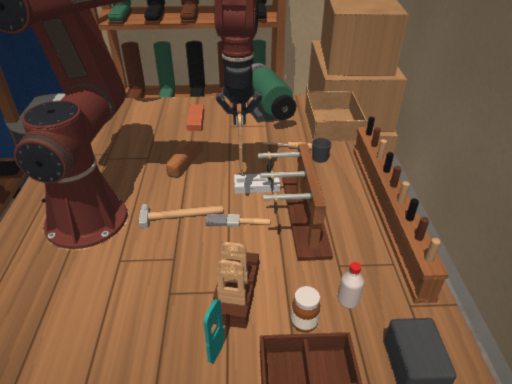

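Side view: pattern 3 held upright by (240,120), over the keyway front, aligned with peg1 (scene camera: eye 1 mm off the peg line). Lower and thread on.

Emit:
arm_command(targets=[{"tx":0,"ty":-0.001,"tz":-0.03,"wx":0,"wy":0,"wz":0,"hand":-1},{"tx":0,"ty":-0.001,"tz":-0.06,"wx":0,"wy":0,"wz":0,"hand":-1},{"tx":0,"ty":-0.001,"tz":-0.08,"wx":0,"wy":0,"wz":0,"hand":-1},{"tx":0,"ty":-0.001,"tz":-0.08,"wx":0,"wy":0,"wz":0,"hand":-1},{"tx":0.02,"ty":-0.001,"tz":-0.08,"wx":0,"wy":0,"wz":0,"hand":-1},{"tx":0.04,"ty":0,"tz":-0.08,"wx":0,"wy":0,"wz":0,"hand":-1},{"tx":0.055,"ty":0,"tz":-0.08,"wx":0,"wy":0,"wz":0,"hand":-1},{"tx":0.065,"ty":0.0005,"tz":-0.08,"wx":0,"wy":0,"wz":0,"hand":-1},{"tx":0.075,"ty":0.0005,"tz":-0.08,"wx":0,"wy":0,"wz":0,"hand":-1}])

```text
time_s: 15.22
ee_pos: [0.5633, 0.0636, 0.2369]
tcp_rot: [3.14, 0.0, 1.594]
wrist_force: [0.2, 0.1, -0.8]
width: 0.09
grip_force: 49.4
```

Emit:
arm_command(targets=[{"tx":0.01,"ty":0.0003,"tz":0,"wx":0,"wy":0,"wz":0,"hand":-1},{"tx":0.02,"ty":0.0005,"tz":0,"wx":0,"wy":0,"wz":0,"hand":-1},{"tx":0.03,"ty":0.0007,"tz":0,"wx":0,"wy":0,"wz":0,"hand":-1},{"tx":0.04,"ty":0.001,"tz":0,"wx":0,"wy":0,"wz":0,"hand":-1},{"tx":0.05,"ty":0.0012,"tz":0,"wx":0,"wy":0,"wz":0,"hand":-1},{"tx":0.06,"ty":0.0014,"tz":0,"wx":0,"wy":0,"wz":0,"hand":-1},{"tx":0.068,"ty":0.0016,"tz":0,"wx":0,"wy":0,"wz":0,"hand":-1},{"tx":0.072,"ty":0.0018,"tz":0,"wx":0,"wy":0,"wz":0,"hand":-1},{"tx":0.072,"ty":0.0018,"tz":-0.003,"wx":0,"wy":0,"wz":0,"hand":-1},{"tx":0.072,"ty":0.0018,"tz":-0.006,"wx":0,"wy":0,"wz":0,"hand":-1},{"tx":0.072,"ty":0.0018,"tz":-0.009,"wx":0,"wy":0,"wz":0,"hand":-1},{"tx":0.072,"ty":0.0018,"tz":-0.009,"wx":0,"wy":0,"wz":0,"hand":-1}])

```text
time_s: 16.22
ee_pos: [0.634, 0.0657, 0.2277]
tcp_rot: [3.14, 0.001, 1.593]
wrist_force: [-1.0, -0.6, 5.3]
width: 0.086
grip_force: 50.3
```

```bash
python3 held.py h2
```

```text
[0.63398352 0.06572072 0.22766261] [1.79908200e+02 2.91378633e-02 9.12990117e+01] 0.08590198675831284
scene 658 ctr [637.3  72.3] size [48.1 54.1] ang 42.79 z [0.0544 0.1807 0.2495]
  lower 172 ctr [635.7  83. ] size [12.1 43. ] ang 1.57 z [0.0523 0.0824 0.1154]
  eye y gap [0.0542 0.0697] mid 0.0619 outer mid 0.06989144613779491
side 279 ctr [631.8  64.6] size [44.5 57.2] ang 42.27 z [0.0542 0.1666 0.2493]
  lower 76 ctr [630.2  61.3] size [ 8.1 62. ] ang 8.88 z [0.0502 0.0837 0.1173]
  eye y gap [0.0422 0.0625] mid 0.0524 outer mid 0.06132937016701723
wrist 5360 ctr [634.4  69.9] size [54.4 50.7] ang 42.86 z [0.1179 0.2236 0.2455]
  lower 105 ctr [634.4 100.8] size [7.8 0.6] ang 1.31 z [0.0692 0.0942 0.1153]
  eye y gap [0.0743 0.098 ] mid 0.0861 outer mid 0.08022181742988924
```

View pics/h2scene.png

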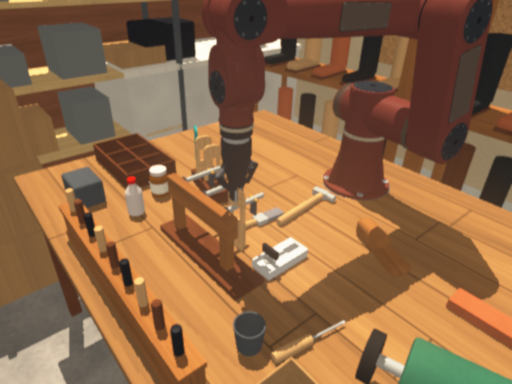

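Pattern 3 sits on peg1 (scene (240,215)), weight carried (5 N). Release, rise, and go back above the block for the next.

Emit:
arm_command(targets=[{"tx":0,"ty":0,"tz":0,"wx":0,"wy":0,"wz":0,"hand":-0.5},{"tx":0,"ty":0,"tz":0,"wx":0,"wy":0,"wz":0,"hand":-0.3},{"tx":0,"ty":0,"tz":0,"wx":0,"wy":0,"wz":0,"hand":-0.3},{"tx":0,"ty":0,"tz":0,"wx":0,"wy":0,"wz":0,"hand":-0.3},{"tx":0,"ty":0,"tz":0.02,"wx":0,"wy":0,"wz":0,"hand":-0.3},{"tx":0,"ty":0,"tz":0.05,"wx":0,"wy":0,"wz":0,"hand":-0.3},{"tx":0,"ty":0,"tz":0.09,"wx":0,"wy":0,"wz":0,"hand":-0.3},{"tx":-0.03,"ty":0,"tz":0.09,"wx":0,"wy":0,"wz":7,"hand":0},{"tx":-0.06,"ty":-0.03,"tz":0.09,"wx":0,"wy":0,"wz":14,"hand":0},{"tx":-0.09,"ty":-0.07,"tz":0.09,"wx":0,"wy":0,"wz":21,"hand":0},{"tx":-0.11,"ty":-0.1,"tz":0.09,"wx":0,"wy":0,"wz":28,"hand":0},{"tx":-0.13,"ty":-0.14,"tz":0.09,"wx":0,"wy":0,"wz":35,"hand":0},{"tx":-0.14,"ty":-0.18,"tz":0.09,"wx":0,"wy":0,"wz":42,"hand":0},{"tx":-0.15,"ty":-0.22,"tz":0.09,"wx":0,"wy":0,"wz":49,"hand":0},{"tx":-0.16,"ty":-0.26,"tz":0.09,"wx":0,"wy":0,"wz":56,"hand":0},{"tx":-0.169,"ty":-0.3,"tz":0.07,"wx":0,"wy":0,"wz":63,"hand":0},{"tx":-0.169,"ty":-0.34,"tz":0.04,"wx":0,"wy":0,"wz":70,"hand":0},{"tx":-0.169,"ty":-0.3638,"tz":0.01,"wx":0,"wy":0,"wz":77,"hand":0},{"tx":-0.169,"ty":-0.3638,"tz":0.01,"wx":0,"wy":0,"wz":77,"hand":0},{"tx":-0.169,"ty":-0.3638,"tz":0.01,"wx":0,"wy":0,"wz":77,"hand":0}])

```text
time_s: 18.03
ee_pos: [0.4627, -0.3009, 0.2305]
tcp_rot: [3.139, -0.006, 2.937]
wrist_force: [0.1, 0.2, -1.2]
width: 0.501
grip_force: 0.0
```

```bash
cat > chk.py <<'E'
from m import *
import sys
for n in ('scene','side'):
    f=grab(n);save(f,sys.argv[1]+n);P,c=pts(f);z=P[:,2]
    for px,py in((.5746,.0654),(.577,-.0346),(.5794,-.1346)):
        m=(abs(P[:,0]-px-.06)<.03)&(abs(P[:,1]-py)<.045)&(z>.2)&(z<.27)&(c[:,0]<25)&(c[:,1]>50)
        box(P[m],n+' pat@%.3f'%py)
    m=(abs(P[:,0]-.583)<.05)&(abs(P[:,1]-.1505)<.04)&(z>.064)&(z<.08);box(P[m],n+' stud')
E
python3 pat.py w10; python3 chk.py c1
```

```text
[ 0.46274123 -0.30094787  0.23048802] [179.8437995   -0.31931265 168.2934676 ]
-0.233 0
pat -0.297 1402 ctr [ 465.6 -288.4] size [26.6 59.5] ang 78.92 z [0.1183 0.1783 0.2106]
  mid [ 462.6 -297.3] w [55.92712701] dir -11.37 top 0.21058483258303182
  topedge 64 ctr [ 467.  -280.3] size [ 4.9 22. ] ang 65.1 z [0.208  0.2104 0.2119]
pat -0.361 3841 ctr [ 458.3 -362.6] size [ 8.9 63. ] ang 78.89 z [0.1148 0.1733 0.1899]
  mid [ 458.3 -359.5] w [61.22825994] dir -10.77 top 0.18987236392570403
  topedge 919 ctr [ 456.9 -362.5] size [ 8.7 44.6] ang 78.74 z [0.187  0.1889 0.1904]
scene pat@0.065 250 ctr [635.7  70.8] size [11.1 65.2] ang 2.02 z [0.2005 0.2215 0.24  ]
scene pat@-0.035 0
scene pat@-0.135 0
scene stud 88 ctr [585.7 153.5] size [13.6 56.7] ang 0.64 z [0.0649 0.0709 0.0741]
side pat@0.065 88 ctr [633.4  64.5] size [ 8.9 64.7] ang 1.66 z [0.2011 0.2249 0.2403]
side pat@-0.035 0
side pat@-0.135 0
side stud 18 ctr [581.5 153.7] size [48.5 10.2] ang 86.15 z [0.0661 0.0714 0.0744]
```

Emit:
arm_command(targets=[{"tx":0,"ty":0,"tz":-0.01,"wx":0,"wy":0,"wz":0,"hand":0},{"tx":0,"ty":0,"tz":-0.02,"wx":0,"wy":0,"wz":0,"hand":0},{"tx":0,"ty":0,"tz":-0.02,"wx":0,"wy":0,"wz":0,"hand":0}])

```text
time_s: 18.43
ee_pos: [0.4651, -0.2966, 0.2145]
tcp_rot: [3.14, -0.001, 2.938]
wrist_force: [-0.3, -0.1, -0.9]
width: 0.503
grip_force: 0.0
```

Emit:
arm_command(grip_force=50, targets=[{"tx":0,"ty":-0.001,"tz":-0.02,"wx":0,"wy":0,"wz":0,"hand":0},{"tx":0,"ty":-0.001,"tz":-0.04,"wx":0,"wy":0,"wz":0,"hand":0},{"tx":0,"ty":-0.001,"tz":-0.049,"wx":0,"wy":0,"wz":0,"hand":0},{"tx":0,"ty":-0.001,"tz":-0.049,"wx":0,"wy":0,"wz":0,"hand":0},{"tx":0,"ty":-0.001,"tz":-0.049,"wx":0,"wy":0,"wz":0,"hand":-1},{"tx":0,"ty":-0.001,"tz":-0.049,"wx":0,"wy":0,"wz":0,"hand":-1},{"tx":0,"ty":-0.001,"tz":-0.049,"wx":0,"wy":0,"wz":0,"hand":-1},{"tx":0,"ty":-0.001,"tz":-0.049,"wx":0,"wy":0,"wz":0,"hand":-1},{"tx":0,"ty":-0.001,"tz":-0.049,"wx":0,"wy":0,"wz":0,"hand":-1},{"tx":0,"ty":-0.001,"tz":-0.049,"wx":0,"wy":0,"wz":0,"hand":-1},{"tx":0,"ty":-0.001,"tz":-0.049,"wx":0,"wy":0,"wz":0,"hand":-1},{"tx":0,"ty":-0.001,"tz":-0.049,"wx":0,"wy":0,"wz":0,"hand":-1}])

```text
time_s: 19.43
ee_pos: [0.4657, -0.299, 0.1688]
tcp_rot: [-3.141, 0.002, 2.937]
wrist_force: [-0.1, 2.6, 6.2]
width: 0.087
grip_force: 50.0
```

Emit:
arm_command(targets=[{"tx":0,"ty":0,"tz":0.035,"wx":0,"wy":0,"wz":0,"hand":-1},{"tx":0,"ty":0,"tz":0.07,"wx":0,"wy":0,"wz":0,"hand":-1},{"tx":0,"ty":0,"tz":0.105,"wx":0,"wy":0,"wz":0,"hand":-1},{"tx":0,"ty":0.01,"tz":0.14,"wx":0,"wy":0,"wz":0,"hand":-1},{"tx":0,"ty":0.04,"tz":0.15,"wx":0,"wy":0,"wz":-7,"hand":-1},{"tx":0,"ty":0.07,"tz":0.15,"wx":0,"wy":0,"wz":-14,"hand":-1},{"tx":0,"ty":0.1,"tz":0.15,"wx":0,"wy":0,"wz":-21,"hand":-1},{"tx":0.003,"ty":0.13,"tz":0.15,"wx":0,"wy":0,"wz":-28,"hand":-1},{"tx":0.006,"ty":0.16,"tz":0.15,"wx":0,"wy":0,"wz":-35,"hand":-1},{"tx":0.01,"ty":0.19,"tz":0.15,"wx":0,"wy":0,"wz":-42,"hand":-1},{"tx":0.014,"ty":0.22,"tz":0.15,"wx":0,"wy":0,"wz":-49,"hand":-1},{"tx":0.018,"ty":0.24,"tz":0.15,"wx":0,"wy":0,"wz":-56,"hand":-1},{"tx":0.022,"ty":0.255,"tz":0.15,"wx":0,"wy":0,"wz":-63,"hand":-1},{"tx":0.023,"ty":0.261,"tz":0.15,"wx":0,"wy":0,"wz":-70,"hand":-1},{"tx":0.023,"ty":0.261,"tz":0.15,"wx":0,"wy":0,"wz":-77,"hand":-1},{"tx":0.023,"ty":0.261,"tz":0.15,"wx":0,"wy":0,"wz":-77,"hand":-1},{"tx":0.023,"ty":0.261,"tz":0.15,"wx":0,"wy":0,"wz":-77,"hand":-1}])

```text
time_s: 20.85
ee_pos: [0.4882, -0.038, 0.3175]
tcp_rot: [3.141, 0.0, 1.597]
wrist_force: [-0.1, -1.0, -0.5]
width: 0.09
grip_force: 49.2
```

```bash
python3 held.py h3
```

```text
[ 0.4881714  -0.03801257  0.31754243] [1.79979336e+02 2.06476688e-02 9.15108096e+01] 0.08952305003224072
scene 754 ctr [491.3 -33.8] size [40.9 61. ] ang 32.22 z [0.1627 0.24   0.3354]
  lower 205 ctr [493.1 -35. ] size [11.2 70.4] ang 4.51 z [0.1595 0.1858 0.2061]
  eye y gap [-0.0506 -0.0216] mid -0.0361 outer mid -0.03198905745967673
side 242 ctr [491.2 -45.4] size [54.5 46. ] ang 62.9 z [0.1661 0.2814 0.3334]
  lower 39 ctr [486.9 -41.4] size [ 5.9 61.7] ang 2.26 z [0.1601 0.188  0.2071]
  eye y gap [-0.0641 -0.06  ] mid -0.0621 outer mid -0.06473192726080501
wrist 3606 ctr [490.4 -31.2] size [46.1 48.4] ang 41.98 z [0.2066 0.3252 0.3371]
  lower 75 ctr [488.3  -4.1] size [7.9 0.6] ang 2.31 z [0.1782 0.193  0.2068]
  eye y gap [-0.0067 -0.0066] mid -0.0067 outer mid -0.006241785956723315
```

Emit:
arm_command(targets=[{"tx":0,"ty":0.002,"tz":-0.03,"wx":0,"wy":0,"wz":0,"hand":-1},{"tx":0,"ty":0.002,"tz":-0.06,"wx":0,"wy":0,"wz":0,"hand":-1},{"tx":0,"ty":0.002,"tz":-0.08,"wx":0,"wy":0,"wz":0,"hand":-1},{"tx":0,"ty":0.002,"tz":-0.08,"wx":0,"wy":0,"wz":0,"hand":-1},{"tx":0.02,"ty":0.0025,"tz":-0.08,"wx":0,"wy":0,"wz":0,"hand":-1},{"tx":0.04,"ty":0.003,"tz":-0.08,"wx":0,"wy":0,"wz":0,"hand":-1},{"tx":0.055,"ty":0.0033,"tz":-0.08,"wx":0,"wy":0,"wz":0,"hand":-1},{"tx":0.065,"ty":0.0035,"tz":-0.08,"wx":0,"wy":0,"wz":0,"hand":-1},{"tx":0.075,"ty":0.0037,"tz":-0.08,"wx":0,"wy":0,"wz":0,"hand":-1}])

```text
time_s: 21.75
ee_pos: [0.5642, -0.0346, 0.2388]
tcp_rot: [3.14, 0.0, 1.594]
wrist_force: [0.2, 1.1, -0.4]
width: 0.084
grip_force: 49.5
```

Emit:
arm_command(targets=[{"tx":0.01,"ty":0.0002,"tz":0,"wx":0,"wy":0,"wz":0,"hand":-1},{"tx":0.02,"ty":0.0005,"tz":0,"wx":0,"wy":0,"wz":0,"hand":-1},{"tx":0.03,"ty":0.0007,"tz":0,"wx":0,"wy":0,"wz":0,"hand":-1},{"tx":0.04,"ty":0.001,"tz":0,"wx":0,"wy":0,"wz":0,"hand":-1},{"tx":0.05,"ty":0.0012,"tz":0,"wx":0,"wy":0,"wz":0,"hand":-1},{"tx":0.06,"ty":0.0014,"tz":0,"wx":0,"wy":0,"wz":0,"hand":-1},{"tx":0.068,"ty":0.0016,"tz":0,"wx":0,"wy":0,"wz":0,"hand":-1},{"tx":0.073,"ty":0.0018,"tz":0,"wx":0,"wy":0,"wz":0,"hand":-1},{"tx":0.073,"ty":0.0018,"tz":-0.004,"wx":0,"wy":0,"wz":0,"hand":-1},{"tx":0.073,"ty":0.0018,"tz":-0.007,"wx":0,"wy":0,"wz":0,"hand":-1},{"tx":0.073,"ty":0.0018,"tz":-0.01,"wx":0,"wy":0,"wz":0,"hand":-1},{"tx":0.073,"ty":0.0018,"tz":-0.01,"wx":0,"wy":0,"wz":0,"hand":-1}])

```text
time_s: 22.75
ee_pos: [0.636, -0.0326, 0.2288]
tcp_rot: [3.14, 0.001, 1.594]
wrist_force: [-1.6, -0.3, 6.5]
width: 0.085
grip_force: 50.6
```

Resting on peg2. Release and go to pattern 2.

Emit:
arm_command(targets=[{"tx":0,"ty":0,"tz":0,"wx":0,"wy":0,"wz":0,"hand":-0.5},{"tx":0,"ty":0,"tz":0,"wx":0,"wy":0,"wz":0,"hand":-0.3},{"tx":0,"ty":0,"tz":0,"wx":0,"wy":0,"wz":0,"hand":-0.3},{"tx":0,"ty":0,"tz":0,"wx":0,"wy":0,"wz":0,"hand":-0.3},{"tx":0,"ty":0,"tz":0.02,"wx":0,"wy":0,"wz":0,"hand":-0.3},{"tx":0,"ty":0,"tz":0.05,"wx":0,"wy":0,"wz":0,"hand":-0.3},{"tx":0,"ty":0,"tz":0.09,"wx":0,"wy":0,"wz":0,"hand":-0.3},{"tx":-0.03,"ty":0,"tz":0.09,"wx":0,"wy":0,"wz":7,"hand":0},{"tx":-0.06,"ty":-0.03,"tz":0.09,"wx":0,"wy":0,"wz":14,"hand":0},{"tx":-0.09,"ty":-0.06,"tz":0.09,"wx":0,"wy":0,"wz":21,"hand":0},{"tx":-0.11,"ty":-0.09,"tz":0.09,"wx":0,"wy":0,"wz":28,"hand":0},{"tx":-0.13,"ty":-0.13,"tz":0.09,"wx":0,"wy":0,"wz":35,"hand":0},{"tx":-0.14,"ty":-0.17,"tz":0.09,"wx":0,"wy":0,"wz":42,"hand":0},{"tx":-0.15,"ty":-0.21,"tz":0.09,"wx":0,"wy":0,"wz":49,"hand":0},{"tx":-0.165,"ty":-0.25,"tz":0.09,"wx":0,"wy":0,"wz":56,"hand":0},{"tx":-0.178,"ty":-0.29,"tz":0.06,"wx":0,"wy":0,"wz":63,"hand":0},{"tx":-0.178,"ty":-0.32,"tz":0.03,"wx":0,"wy":0,"wz":70,"hand":0},{"tx":-0.178,"ty":-0.329,"tz":0.01,"wx":0,"wy":0,"wz":77,"hand":0},{"tx":-0.178,"ty":-0.329,"tz":0.01,"wx":0,"wy":0,"wz":77,"hand":0},{"tx":-0.178,"ty":-0.329,"tz":0.01,"wx":0,"wy":0,"wz":77,"hand":0}])

```text
time_s: 24.42
ee_pos: [0.4564, -0.3621, 0.2338]
tcp_rot: [3.138, -0.004, 2.936]
wrist_force: [-0.5, 0.8, 0.1]
width: 0.499
grip_force: 0.0
```

```bash
python3 pat.py w11; python3 chk.py c2
```

```text
[ 0.45643607 -0.36207857  0.23384407] [179.81086773  -0.23175478 168.24705022]
-0.233 0
-0.297 0
pat -0.361 1517 ctr [ 457.7 -353.9] size [25.4 58.3] ang 78.69 z [0.1208 0.1879 0.1905]
  mid [ 455.9 -362.3] w [57.71270995] dir -11.09 top 0.19048693048909168
  topedge 812 ctr [ 459.1 -354.1] size [25.3 41.6] ang 77.95 z [0.1876 0.1891 0.2102]
scene pat@0.065 245 ctr [636.4  69.9] size [10.9 65.3] ang 2.12 z [0.2014 0.2217 0.2398]
scene pat@-0.035 201 ctr [638.1 -27.7] size [10.1 61.4] ang 2.68 z [0.2007 0.2214 0.2397]
scene pat@-0.135 0
scene stud 92 ctr [585.6 153.3] size [14.3 55.6] ang 3.44 z [0.0643 0.0708 0.0733]
side pat@0.065 85 ctr [633.1  65. ] size [ 8.8 68. ] ang 0.9 z [0.2022 0.2263 0.24  ]
side pat@-0.035 105 ctr [635.4 -34. ] size [ 9.  64.1] ang 1.7 z [0.2014 0.2268 0.241 ]
side pat@-0.135 0
side stud 18 ctr [581.5 153.5] size [45.  10.2] ang 86.33 z [0.0671 0.0716 0.0735]
```

Emit:
arm_command(targets=[{"tx":0,"ty":0,"tz":-0.01,"wx":0,"wy":0,"wz":0,"hand":0},{"tx":0,"ty":0,"tz":-0.01,"wx":0,"wy":0,"wz":0,"hand":0},{"tx":0,"ty":0,"tz":-0.01,"wx":0,"wy":0,"wz":0,"hand":0}])

```text
time_s: 24.82
ee_pos: [0.4584, -0.3607, 0.2274]
tcp_rot: [3.142, 0.0, 2.938]
wrist_force: [-0.4, -0.2, 0.4]
width: 0.497
grip_force: 0.0
```

Emit:
arm_command(grip_force=50, targets=[{"tx":0,"ty":-0.002,"tz":-0.02,"wx":0,"wy":0,"wz":0,"hand":0},{"tx":0,"ty":-0.002,"tz":-0.04,"wx":0,"wy":0,"wz":0,"hand":0},{"tx":0,"ty":-0.002,"tz":-0.052,"wx":0,"wy":0,"wz":0,"hand":0},{"tx":0,"ty":-0.002,"tz":-0.052,"wx":0,"wy":0,"wz":0,"hand":0},{"tx":0,"ty":-0.002,"tz":-0.052,"wx":0,"wy":0,"wz":0,"hand":-1},{"tx":0,"ty":-0.002,"tz":-0.052,"wx":0,"wy":0,"wz":0,"hand":-1},{"tx":0,"ty":-0.002,"tz":-0.052,"wx":0,"wy":0,"wz":0,"hand":-1},{"tx":0,"ty":-0.002,"tz":-0.052,"wx":0,"wy":0,"wz":0,"hand":-1},{"tx":0,"ty":-0.002,"tz":-0.052,"wx":0,"wy":0,"wz":0,"hand":-1},{"tx":0,"ty":-0.002,"tz":-0.052,"wx":0,"wy":0,"wz":0,"hand":-1},{"tx":0,"ty":-0.002,"tz":-0.052,"wx":0,"wy":0,"wz":0,"hand":-1},{"tx":0,"ty":-0.002,"tz":-0.052,"wx":0,"wy":0,"wz":0,"hand":-1}])

```text
time_s: 25.82
ee_pos: [0.4587, -0.3637, 0.1769]
tcp_rot: [-3.141, 0.002, 2.937]
wrist_force: [0.4, 2.0, 7.1]
width: 0.084
grip_force: 50.0
```

Emit:
arm_command(targets=[{"tx":0,"ty":0,"tz":0.035,"wx":0,"wy":0,"wz":0,"hand":-1},{"tx":0,"ty":0,"tz":0.07,"wx":0,"wy":0,"wz":0,"hand":-1},{"tx":0,"ty":0,"tz":0.105,"wx":0,"wy":0,"wz":0,"hand":-1},{"tx":0,"ty":0.01,"tz":0.135,"wx":0,"wy":0,"wz":0,"hand":-1},{"tx":0,"ty":0.04,"tz":0.14,"wx":0,"wy":0,"wz":-7,"hand":-1},{"tx":0,"ty":0.07,"tz":0.14,"wx":0,"wy":0,"wz":-14,"hand":-1},{"tx":0,"ty":0.1,"tz":0.14,"wx":0,"wy":0,"wz":-21,"hand":-1},{"tx":0.003,"ty":0.12,"tz":0.14,"wx":0,"wy":0,"wz":-28,"hand":-1},{"tx":0.006,"ty":0.14,"tz":0.14,"wx":0,"wy":0,"wz":-35,"hand":-1},{"tx":0.01,"ty":0.16,"tz":0.14,"wx":0,"wy":0,"wz":-42,"hand":-1},{"tx":0.016,"ty":0.18,"tz":0.14,"wx":0,"wy":0,"wz":-49,"hand":-1},{"tx":0.022,"ty":0.2,"tz":0.14,"wx":0,"wy":0,"wz":-56,"hand":-1},{"tx":0.028,"ty":0.22,"tz":0.14,"wx":0,"wy":0,"wz":-63,"hand":-1},{"tx":0.03,"ty":0.2275,"tz":0.14,"wx":0,"wy":0,"wz":-70,"hand":-1},{"tx":0.03,"ty":0.2275,"tz":0.14,"wx":0,"wy":0,"wz":-77,"hand":-1},{"tx":0.03,"ty":0.2275,"tz":0.14,"wx":0,"wy":0,"wz":-77,"hand":-1},{"tx":0.03,"ty":0.2275,"tz":0.14,"wx":0,"wy":0,"wz":-77,"hand":-1}])

```text
time_s: 27.23
ee_pos: [0.4882, -0.136, 0.3156]
tcp_rot: [3.141, 0.0, 1.597]
wrist_force: [0.4, -0.3, -0.9]
width: 0.084
grip_force: 49.2
```

```bash
python3 held.py h4
```

```text
[ 0.48816588 -0.13601934  0.31555676] [1.79979929e+02 2.45221954e-02 9.15123194e+01] 0.0839703456359779
scene 690 ctr [ 487.9 -146.6] size [44.1 95.2] ang 12.88 z [0.1504 0.2333 0.3325]
  lower 221 ctr [ 489.3 -146.7] size [98.2 18.3] ang 84.31 z [0.0443 0.1791 0.2046]
  eye y gap [-0.1481 -0.1151] mid -0.1316 outer mid -0.13289431458676598
side 274 ctr [ 477.2 -155.9] size [86.  48.7] ang 54.11 z [0.1495 0.2738 0.3301]
  lower 53 ctr [ 480.5 -167.4] size [68.6 21.8] ang 67.36 z [0.0453 0.1787 0.2031]
  eye y gap [-0.1622 -0.1192] mid -0.1407 outer mid -0.1415834462222853
wrist 3768 ctr [ 475.  -148.4] size [98.6 50.1] ang 62.73 z [0.1889 0.325  0.3341]
  lower 123 ctr [ 475.2 -148.6] size [97.6 20.6] ang 81.91 z [0.0441 0.1814 0.2053]
  eye y gap [-0.1038 -0.1037] mid -0.1038 outer mid -0.10418155322514752
```

Emit:
arm_command(targets=[{"tx":0,"ty":0.0005,"tz":-0.03,"wx":0,"wy":0,"wz":0,"hand":-1},{"tx":0,"ty":0.0005,"tz":-0.06,"wx":0,"wy":0,"wz":0,"hand":-1},{"tx":0,"ty":0.0005,"tz":-0.078,"wx":0,"wy":0,"wz":0,"hand":-1},{"tx":0,"ty":0.0005,"tz":-0.078,"wx":0,"wy":0,"wz":0,"hand":-1},{"tx":0.02,"ty":0.001,"tz":-0.078,"wx":0,"wy":0,"wz":0,"hand":-1},{"tx":0.04,"ty":0.0015,"tz":-0.078,"wx":0,"wy":0,"wz":0,"hand":-1},{"tx":0.055,"ty":0.0018,"tz":-0.078,"wx":0,"wy":0,"wz":0,"hand":-1},{"tx":0.065,"ty":0.002,"tz":-0.078,"wx":0,"wy":0,"wz":0,"hand":-1},{"tx":0.075,"ty":0.0022,"tz":-0.078,"wx":0,"wy":0,"wz":0,"hand":-1}])

```text
time_s: 28.13
ee_pos: [0.5642, -0.1342, 0.2388]
tcp_rot: [3.14, 0.001, 1.595]
wrist_force: [0.3, -0.5, -1.2]
width: 0.087
grip_force: 49.5
```

Emit:
arm_command(targets=[{"tx":0.01,"ty":0.0002,"tz":0,"wx":0,"wy":0,"wz":0,"hand":-1},{"tx":0.02,"ty":0.0005,"tz":0,"wx":0,"wy":0,"wz":0,"hand":-1},{"tx":0.03,"ty":0.0007,"tz":0,"wx":0,"wy":0,"wz":0,"hand":-1},{"tx":0.04,"ty":0.001,"tz":0,"wx":0,"wy":0,"wz":0,"hand":-1},{"tx":0.05,"ty":0.0012,"tz":0,"wx":0,"wy":0,"wz":0,"hand":-1},{"tx":0.06,"ty":0.0014,"tz":0,"wx":0,"wy":0,"wz":0,"hand":-1},{"tx":0.068,"ty":0.0016,"tz":0,"wx":0,"wy":0,"wz":0,"hand":-1},{"tx":0.076,"ty":0.0018,"tz":0,"wx":0,"wy":0,"wz":0,"hand":-1},{"tx":0.076,"ty":0.0018,"tz":-0.004,"wx":0,"wy":0,"wz":0,"hand":-1},{"tx":0.076,"ty":0.0018,"tz":-0.007,"wx":0,"wy":0,"wz":0,"hand":-1},{"tx":0.076,"ty":0.0018,"tz":-0.01,"wx":0,"wy":0,"wz":0,"hand":-1},{"tx":0.076,"ty":0.0018,"tz":-0.011,"wx":0,"wy":0,"wz":0,"hand":-1},{"tx":0.076,"ty":0.0018,"tz":-0.011,"wx":0,"wy":0,"wz":0,"hand":-1}])

```text
time_s: 29.22
ee_pos: [0.6388, -0.1321, 0.227]
tcp_rot: [3.141, 0.0, 1.593]
wrist_force: [-0.1, 0.1, 1.0]
width: 0.089
grip_force: 49.9
```

Just about resting. Release, retreat and inspect.

Emit:
arm_command(targets=[{"tx":0,"ty":0,"tz":-0.002,"wx":0,"wy":0,"wz":0,"hand":-1},{"tx":0,"ty":0,"tz":-0.002,"wx":0,"wy":0,"wz":0,"hand":-0.5},{"tx":0,"ty":0,"tz":-0.002,"wx":0,"wy":0,"wz":0,"hand":-0.3},{"tx":0,"ty":0,"tz":-0.002,"wx":0,"wy":0,"wz":0,"hand":-0.3},{"tx":0,"ty":0,"tz":-0.002,"wx":0,"wy":0,"wz":0,"hand":-0.3},{"tx":0,"ty":0,"tz":0.02,"wx":0,"wy":0,"wz":0,"hand":-0.3},{"tx":0,"ty":0,"tz":0.05,"wx":0,"wy":0,"wz":0,"hand":-0.3},{"tx":0,"ty":0,"tz":0.09,"wx":0,"wy":0,"wz":0,"hand":-0.3},{"tx":-0.04,"ty":0,"tz":0.1,"wx":0,"wy":0,"wz":0,"hand":0},{"tx":-0.08,"ty":0,"tz":0.1,"wx":0,"wy":0,"wz":0,"hand":0},{"tx":-0.12,"ty":0,"tz":0.1,"wx":0,"wy":0,"wz":0,"hand":0},{"tx":-0.16,"ty":0,"tz":0.1,"wx":0,"wy":0,"wz":0,"hand":0},{"tx":-0.2,"ty":-0.02,"tz":0.1,"wx":0,"wy":0,"wz":0,"hand":0},{"tx":-0.22,"ty":-0.04,"tz":0.1,"wx":0,"wy":0,"wz":0,"hand":0},{"tx":-0.22,"ty":-0.04,"tz":0.1,"wx":0,"wy":0,"wz":0,"hand":0},{"tx":-0.22,"ty":-0.04,"tz":0.1,"wx":0,"wy":0,"wz":0,"hand":0},{"tx":-0.22,"ty":-0.04,"tz":0.1,"wx":0,"wy":0,"wz":0,"hand":0},{"tx":-0.22,"ty":-0.04,"tz":0.1,"wx":0,"wy":0,"wz":0,"hand":0}])

```text
time_s: 30.72
ee_pos: [0.4197, -0.1715, 0.3262]
tcp_rot: [3.142, -0.0, 1.594]
wrist_force: [-0.6, 0.8, 0.1]
width: 0.497
grip_force: 0.0
```

```bash
python3 chk.py c3; python3 -c "
import cv2
a=cv2.imread('pics/c3scene.png')[150:300,150:330];b=cv2.imread('pics/c3side.png')[120:270,200:380]
cv2.imwrite('pics/fin.png',cv2.resize(cv2.hconcat([a,b]),(800,333),interpolation=cv2.INTER_CUBIC))"
```

```text
scene pat@0.065 247 ctr [636.2  69.6] size [11.6 67. ] ang 2.81 z [0.201  0.221  0.2402]
scene pat@-0.035 197 ctr [637.9 -27.6] size [10.8 62.8] ang 1.81 z [0.2008 0.222  0.2394]
scene pat@-0.135 174 ctr [ 641.  -128.3] size [12.5 66.2] ang 1.74 z [0.2011 0.2217 0.2397]
scene stud 89 ctr [584.7 153.1] size [14.8 55.2] ang 4.84 z [0.0643 0.0707 0.0731]
side pat@0.065 86 ctr [632.7  64.7] size [ 8.8 66.5] ang 2.57 z [0.2016 0.2264 0.2401]
side pat@-0.035 103 ctr [635.4 -34. ] size [ 8.9 61.7] ang 1.14 z [0.2018 0.2269 0.2412]
side pat@-0.135 123 ctr [ 638.3 -132.9] size [ 8.8 62. ] ang 1.81 z [0.2017 0.2276 0.2409]
side stud 17 ctr [581.6 154.4] size [45.  10.1] ang 86.28 z [0.0662 0.0711 0.0745]
```

View pics/fin.png

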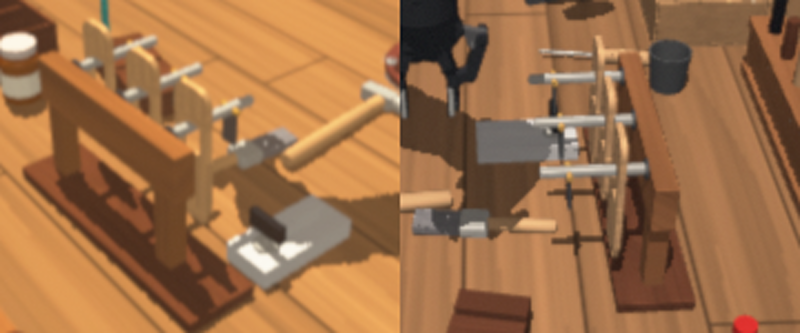

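All three patterns hang level between flap and rail, and the flaps (side crop (555,100),(562,140),(570,185)) hang straight down. The stud bar at (265,222) is still across the slot. Handing in.

```bash
python3 -c "
from cell import bot
print(bot.sign_off())"
```

```text
the job is handed in; nothing more can be done
None
```

I locked the stud at the far end of the keyway, then hung all three patterns, one on each peg with its flap shut behind it, and handed the job in; the hand-in gave back no verdict.

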